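# Load the thick cell into the spring-contact charging cradle

## Robot

A 7-joint arm with a two-finger parallel gripper is mounted at the origin on a cart in front of the work surface, level with it; the furniture and walls round the work are solid. World frame = base frame: x ahead of the robot, y to its left, z up, the work surface at z = 0. Lengths are in m, angles in rad, forces in N, time in s.
With the tool pointing down it reaches from about 0.35 to 0.9 m from the base axis. Payload 8.1 kg.
Tool frame: the origin (TCP) lies at the centre of the arm's flange, where the gripper is bolted on; the fingertips stand 178 mm ahead of it and the grasp point (between the pads) lies 159 mm ahead of it; z points along the fingers, y is the direction in which the jaws open and shut (so a half turn about z gives the same grasp; the last joint's range is limited). The gripper opens to 92 mm and grips with 3 to 60 N. Pads are 19 mm wide; open, the fingers measure 130 mm over their backs; the gripper's body (75 mm by 190 mm) begins 47 mm behind the grasp point.
Start: joints at [-1.28, 0.434, 0.025, 1.573, -0.012, 1.134, -0.075], TCP at [0.24, 0.577, 0.405] pointing down, gripper open.
Joint ranges: [-2.62, 2.62], [-0.44, 2.09], [-1.27, 1.32], [0.08, 2.57], [-1.32, 4.46], [0.12, 2], [-2.74, 2.74]. Speed limits (rad/s): [2.22, 2.22, 3.01, 3.01, 3.14, 3.14, 3.14].

## Interface

Orientations are given as a rotation vector (axis times angle).
In Python, from cell import arm gives the robot as it stands. The module is installed in compiled form; this text tells all that it offers.
- The arm moves only by the tool move_arm, never from a script. Its argument "steps" is a list of rows, each a list of 4 numbers: the shift along the tool's x, y, z in mm, then the turn about the tool's z in rad. In form: [[x, y, z, twist], ...]. A call has 1 to 20 rows; each row is the pose to reach, as a shift and turn from the pose commanded when the call began, along the tool's axes at that moment; what a row does not reach only later rows make up. A row lasts 1/8 s, in which the tool goes at most 62.5 mm and 10.7 degrees, less where a joint would pass 70% of its speed; a pose out of reach is approached as far as the arm can. A call with a gripper value outside its range is refused whole. "grip" is the finger opening in mm, from 0 to 91.8, set as the call begins (left out, the last holds). The fingers move at their own pace and stop on an object; "grip_force" is the grip in N (left out, the last holds). Time passes only in rows, so rows that repeat a pose let the fingers close. It gives the time, the measured TCP pose, the force and the opening at its end, in the units of the state.
- arm.observe(): the state, without advancing time (a new reading comes with each control period).
- arm.get_image(name): name is "side" or "top"; returns the picture (480x640x3 uint8, red, green, blue); there is no depth.
- arm.camera_info(name): a dict with "mtx" (3x3 intrinsics, pixels), "pose" (4x4, takes a point from camera to world coordinates). Camera axes: x right, y down, z forward; pixel columns grow to the right and rows downward; lengths in m; the calibration is good to about 2 mm. A picture is of the moment at which its call begins. camera_info takes no time and is no camera call.
- arm.sign_off(): hands the job in, once; it reports no verdict.
The state is a dict: "clock": time; "joints": joint angles; "dq": joint speeds; "joint_efforts": joint torques, N m; "position": TCP position; "ee_rot": TCP orientation; "force": force on the tool from outside, world axes, zero at the start; "ft_torque": the same for the moment, N m; "width": opening from 0.0 (shut) to 1.0 (fully open).
Only numpy, scipy, OpenCV 4.12 (cv2) and the standard library are available. Lean on these libraries where they do the work, as an engineer would, in place of code of your own. Each camera call takes 0.05 s, during which the arm holds its last target.

## Task

Put the thicker of the two lying battery cells into the charging cradle: set its flat end against the spring pin while the cell slants, push the pin back, then tip the button end down so that the cell lies fully home and level between the pin and the end wall, and let go. Feel your way gently, never driving the pin hard against its stop or forcing the cell down, and leave the thin cell in its rest and the white tin where it is.

Things in the scene. Friction and masses are not known exactly. Their poses are not given: they have to be found in the camera images.
- cradle: Fixed charging cradle: grey foot 224x76x8 mm with a black carriage. Origin: centre of foot's underside; z up, +x from pin (robot's right) to end wall (left). The carriage is clamped anywhere up to 18 mm either way along x from nominal; the offset is not reported: feel for it. Damage: cell and cradle touching with over 13 N while the cell slants or over 28 N ever (all contacts summed; seated 13 N).
- bay (a point): Nominal place (carriage offset not included) of the seated thick cell's origin, 38 mm above the bench; the cell lies level along the cradle's x, button to +x. Two 90 degree vee supports, 9 mm long, 28 mm either side of here along x, tops at z 33 mm, 17 mm half width; free for fingers between them down to z 14.5 mm.
- pin_tip (a point): Nominal tip of the spring pin when out (carriage offset not included): x -29 mm, z 38 mm in the cradle frame. Ball tip 12 mm across; slides to -x 8 mm to a hard stop. Polished; pushes with 3 N when out, 6.6 N at 6 mm back (cell seated), 7.8 N at 8 mm. A slanting cell gets past the end wall at 6.5 to 7.5 mm back. Housing behind: 34 mm wide, top z 51 mm, front face 22 mm behind the tip.
- end_wall (a point): Nominal top of the inner face of the end wall (carriage offset not included): x +37 mm, z 44 mm in the cradle frame; the wall is 9 mm thick, 20 mm wide. The seated cell's button touches this face. A cell slanted by 20 degrees with its flat end's centre at z 41 mm passes over the wall once at the pin; hold it at z 49 mm while searching along x (the pin still meets the flat end).
- fat_cell: The thick cell: grey cylinder 26 mm diameter, body 70 mm long, plus a steel button 16 mm across and 2 mm proud on one end; 0.09 kg (varies). Origin at the middle of the 70 mm body on the axis; x along the axis towards the button. It can roll. It starts lying in one of two vee places of the wooden rest, its button pointing along the rest's +x, axis 34 mm above the bench.
- fat_cell_button (a point): Centre of the outer face of the thick cell's button, 37 mm from its origin along +x.
- fat_cell_flat (a point): Centre of the thick cell's flat end, 35 mm from its origin along -x.
- thin_cell: The thin cell, not wanted: like the thick one, 18 mm diameter, 65 mm body, button 11 mm across. Origin at the middle of its body on the axis, 28 mm above the bench; lies in the other vee place, 72 mm beside the thick cell.
- rest: Wooden rest, fixed: board 90 x 150 x 7 mm with vee supports at x=+-29 mm (9 mm long, open between them for fingers) for two cells lying along its x axis at y=-36 and +36 mm. Origin: centre of the underside, z up. Tops of the vees at z=29 mm.
- tin_white: White round open tin, 68 mm across, 14 mm high, standing on the bench between the rest and the cradle; bystander. Origin: centre of its underside.

How it is judged:
On the way, in this order (a step that is already met when the one before it is completed fails the run):
1. the thick cell is lifted from the rest (height (world z) of fat_cell above 0.075 m), for 0.1 s.
2. the slanting thick cell, flat end low in the cradle and button end up, presses on the cradle's spring pin (contact force between fat_cell and cradle above 2 N and angle between fat_cell's own x axis and vertical below 1.45 rad and z of fat_cell_flat in the frame of cradle below 0.052 m and x of fat_cell_flat in the frame of cradle below -0.006 m), for 0.1 s.
At the end, for the whole second after the job is handed in: The thick cell lies still and released in the cradle, button to the end wall: both ends at 38 mm height and 0 sideways within 3 mm, in line within 0.06 rad, middle within 22 mm of the cradle centre; thin cell moved less than 15 mm, tin less than 30 mm (z of fat_cell_flat in the frame of cradle between 0.035 and 0.041 m and z of fat_cell_button in the frame of cradle between 0.035 and 0.041 m and y of fat_cell in the frame of cradle between -0.003 and 0.003 m and x of fat_cell in the frame of cradle between -0.022 and 0.022 m and x of fat_cell_button in the frame of cradle above 0.01 m and angle between the x axis of fat_cell and the x axis of cradle, either way round below 0.06 rad and linear speed of fat_cell below 0.02 m/s and distance of thin_cell from where it was at the start of the episode below 0.015 m and distance of tin_white from where it was at the start of the episode below 0.03 m); the robot touches nothing.
It fails at once if the slanting thick cell bears on the cradle with more than 13 N (pin driven on its stop, cell forced over the wall) (contact force between fat_cell and cradle above 13 N and angle between fat_cell's own x axis and vertical below 1.49 rad).
It fails at once if the thick cell is forced into the cradle with more than 28 N, all contacts summed (contact force between fat_cell and cradle above 28 N).
It fails at once if the thin cell is knocked or taken out of its place (distance of thin_cell from where it was at the start of the episode above 0.02 m).
It fails at once if the white tin is pushed away (distance of tin_white from where it was at the start of the episode above 0.035 m).
It also fails if it takes over 58 s, if anything falls off the work surface, if the arm or the gripper's body presses on something with over 40 N, if the wrist force passes 120 N, or if a joint passes its speed limit or range.

## Working session

There is one attempt and no reset: what is moved stays moved. The work goes in short steps, Python scripts to look and compute and a tool call to move; the robot and the scene stay as the last step left them, time stands still between calls to the robot, and variables do not carry over. Pictures are saved under pics/ and viewed, and the job is handed in when it is done.

Besides the shell and the picture viewer there is one more tool, called after "Emit:" as name(argument=value, ...), one argument or row to a line, values as JSON. move_arm: Moves the arm, as the interface text tells. Its arguments: {"type":"object","properties":{"steps":{"type":"array"},"grip":{"type":"number"},"grip_force":{"type":"number"}},"required":["steps"]}

```bash
mkdir -p pics
python3 - <<'E'
from cell import arm
import cv2,numpy as np
s=arm.observe()
print(s)
for n in("side","top"):
    im=arm.get_image(n); cv2.imwrite(f"pics/{n}0.png",im[:,:,::-1])
    c=arm.camera_info(n); print(n,np.round(c["mtx"],2).tolist(),np.round(c["pose"],4).tolist())
E
```

```text
{'clock': 0.0, 'joints': array([-1.27961693,  0.43522705,  0.02498252,  1.57411546, -0.01157424,
        1.13396404, -0.07507534]), 'dq': array([-0.00020513,  0.00040466,  0.00037992,  0.00034533,  0.00032653,
       -0.00129576,  0.00170355]), 'joint_efforts': array([-2.75821858e-04, -6.67837715e+01,  9.85347815e-01, -3.14459610e+01,
       -6.02701795e-02,  4.30687715e-02,  1.81252694e-04]), 'position': array([0.23975007, 0.57693596, 0.40393523]), 'ee_rot': array([-6.14597641e-01, -3.08074629e+00,  2.45557617e-03]), 'force': array([-0.23389212,  0.54478118, -0.47475063]), 'ft_torque': array([0.01148019, 0.01351971, 0.01043441]), 'width': 1.0001393692841767}
side [[606.76, 0.0, 326.63], [0.0, 606.76, 234.03], [0.0, 0.0, 1.0]] [[0.974, -0.1456, 0.1738, 0.327], [-0.2267, -0.6361, 0.7376, -0.7699], [0.0031, -0.7577, -0.6526, 0.7372], [0.0, 0.0, 0.0, 1.0]]
top [[459.77, 0.0, 319.08], [0.0, 459.77, 239.43], [0.0, 0.0, 1.0]] [[0.0107, -0.9972, 0.0743, 0.427], [-0.9998, -0.0094, 0.0186, 0.002], [-0.0179, -0.0745, -0.9971, 0.9211], [0.0, 0.0, 0.0, 1.0]]
```

View pics/side0.png

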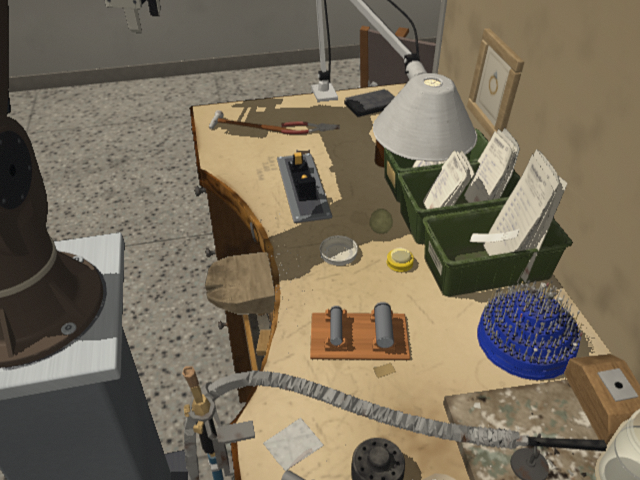

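View pics/top0.png

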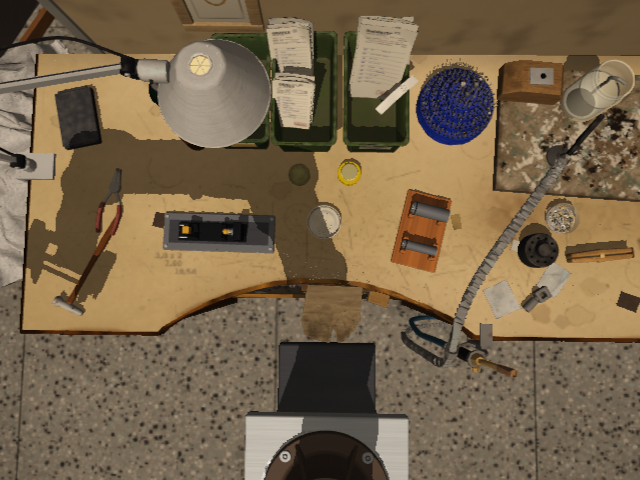

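Run:
```python
import cv2
t=cv2.imread("pics/top0.png"); s=cv2.imread("pics/side0.png")
def z(im,x,y,w,h,k,n): cv2.imwrite(n,cv2.resize(im[y:y+h,x:x+w],None,fx=k,fy=k,interpolation=cv2.INTER_CUBIC))
z(t,155,200,130,60,6,"pics/tc.png")
z(t,380,180,80,100,6,"pics/tr.png")
z(s,270,140,70,85,7,"pics/sc.png")
z(s,300,290,120,75,6,"pics/sr.png")
```

```text
(no output)
```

View pics/tc.png

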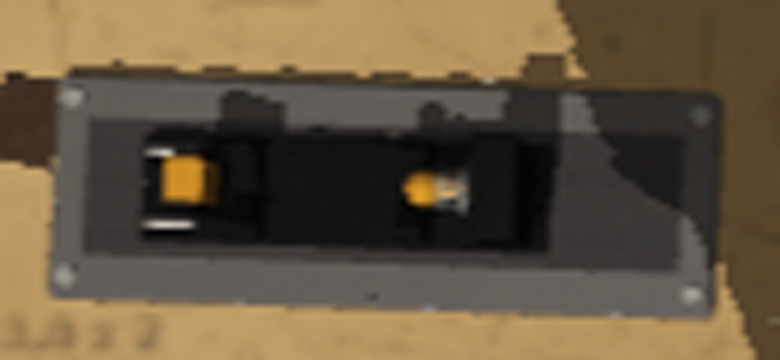

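View pics/tr.png

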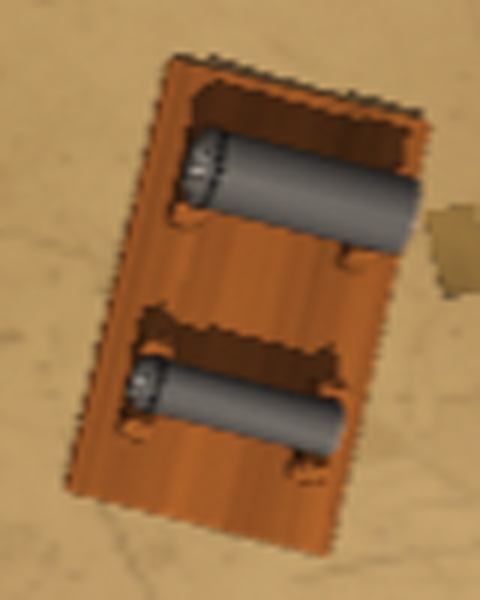

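View pics/sc.png

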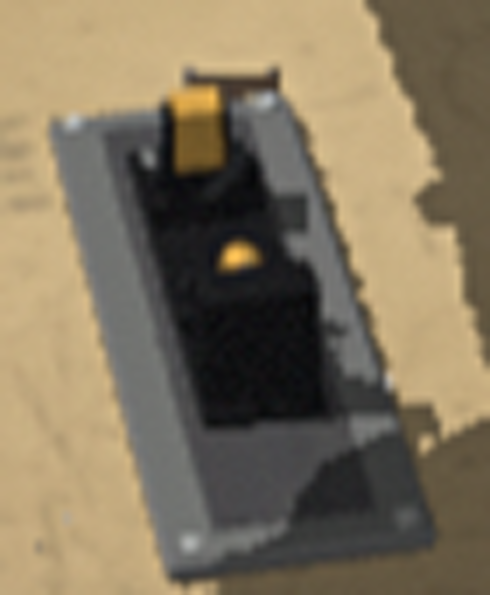

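View pics/sr.png

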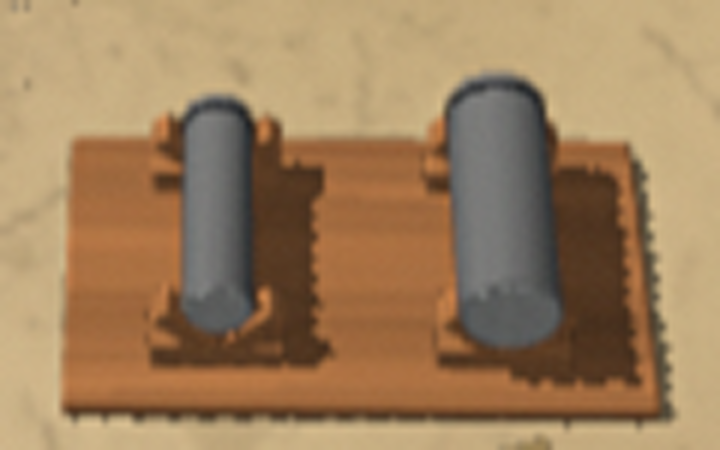

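```bash
cat > h.py <<'E'
import numpy as np, cv2
from cell import arm
from scipy.optimize import least_squares
C={n:(np.array(arm.camera_info(n)["mtx"]),np.linalg.inv(np.array(arm.camera_info(n)["pose"]))) for n in("side","top")}
def proj(n,P):
    K,T=C[n]; P=np.atleast_2d(P); q=P@T[:3,:3].T+T[:3,3]; q=q@K.T; return q[:,:2]/q[:,2:]
def tri(a,b): # side px, top px
    f=lambda p: np.r_[proj("side",p)[0]-a,proj("top",p)[0]-b]
    r=least_squares(f,[.45,0,.03]); return r.x,r.fun
def cr(p,off,k): return (np.array(p,float)+.5)/k-.5+np.array(off)
def frame(x,y,yaw,L):
    c,s=np.cos(yaw),np.sin(yaw); L=np.atleast_2d(L); return np.c_[x+c*L[:,0]-s*L[:,1],y+s*L[:,0]+c*L[:,1],L[:,2]]
def cross(n,px,z):
    return least_squares(lambda p:proj(n,[p[0],p[1],z])[0]-px,[.45,0]).x
E
python3 - <<'E'
from h import *
T=lambda *p:[cr(q,(380,180),6) for q in p]; S=lambda *p:[cr(q,(300,290),6) for q in p]
rt=T((172,58),(428,118),(328,555),(68,490)); rs=S((630,145),(660,395),(65,400),(72,138))
print("rest corners top z7:",[cross("top",p,.007).round(4).tolist() for p in rt])
print("rest corners side z7:",[cross("side",p,.007).round(4).tolist() for p in rs])
for a,b in zip(rs,rt): print(tri(a,b))
# rest local: +x toward +y world(left). order UL,UR,LR,LL in top: x:+,-,-,+ ; far(+worldx) y: -? 
L=np.array([[45,-75,7],[-45,-75,7],[-45,75,7],[45,75,7]])/1e3
def f(p): 
    W=frame(*p,L); return np.r_[(proj("top",W)-rt).ravel(),(proj("side",W)-rs).ravel()]
r=least_squares(f,[.45,-.2,1.3]);print("rest",r.x,r.fun.round(1))
A=lambda *p:[cr(q,(155,200),6) for q in p]; B=lambda *p:[cr(q,(270,140),7) for q in p]
ct=A((65,72),(722,93),(712,318),(50,298)); cs=B((285,92),(435,535),(170,572),(52,118))
for a,b in zip(cs,ct): print(tri(a,b))
L=np.array([[112,-38,8],[-112,-38,8],[-112,38,8],[112,38,8]])/1e3
def f(p): 
    W=frame(*p,L); return np.r_[(proj("top",W)-ct).ravel(),(proj("side",W)-cs).ravel()]
r=least_squares(f,[.45,.2,1.57]);print("cradle",r.x,r.fun.round(1)); x,y,w=r.x
inv=lambda P:(np.array([[np.cos(w),np.sin(w)],[-np.sin(w),np.cos(w)]])@(P[:2]-[x,y]),P[2])
p,e=tri(B((238,258))[0],A((418,188))[0]); print("pin ball",p,e,inv(p))
p,e=tri(B((195,95))[0],A((186,180))[0]); print("wall top ctr",p,e,inv(p))
print(cross("top",A((418,188))[0],.038),)
E
```

```text
rest corners top z7: [[0.5976, -0.1585], [0.5781, -0.2434], [0.4326, -0.2091], [0.4531, -0.1238]]
rest corners side z7: [[0.5988, -0.1629], [0.5794, -0.2436], [0.4344, -0.2118], [0.4542, -0.1272]]
(array([ 0.59954691, -0.1594848 ,  0.00284272]), array([-0.44457394,  0.08597034,  0.10325581, -0.55360253]))
(array([ 0.57891309, -0.24355113,  0.00695018]), array([-0.30652861,  0.05834505,  0.07551114, -0.40716299]))
(array([ 0.43396823, -0.20986594,  0.00458948]), array([-0.505258  ,  0.04383345,  0.09889154, -0.66278368]))
(array([ 0.45413292, -0.12434798,  0.00388527]), array([-0.36775424,  0.03394682,  0.06820673, -0.45123736]))
rest [ 0.51632246 -0.18490686  1.33907408] [-0.1 -1.   1.3 -0.4  1.2 -0.2  0.1 -0.3 -0.4 -2.2  0.3  1.3 -0.9 -0.
 -0.7 -1.4]
(array([0.54860675, 0.32963083, 0.00619166]), array([ 0.01435316, -0.00158737, -0.00207374,  0.01316109]))
(array([0.54376072, 0.10850126, 0.00378605]), array([-0.02959179,  0.00379149,  0.00505258, -0.03086337]))
(array([0.46929718, 0.11049409, 0.00264692]), array([-0.5174899 ,  0.04184728,  0.07967833, -0.54151474]))
(array([0.47381349, 0.33191409, 0.00592065]), array([-0.68029977,  0.0444854 ,  0.08853619, -0.62478868]))
cradle [0.50848986 0.21854734 1.54783637] [-0.3 -0.3  1.2 -0.4  1.3  0.  -0.  -0.3  0.2 -0.7  0.4 -0.8 -1.  -1.
 -1.  -0.6]
pin ball [0.50811402 0.202419   0.03712444] [-0.19908381  0.01958204  0.0295785  -0.19297336] (array([-1.61327216e-02,  5.47003673e-06]), np.float64(0.03712443882806285))
wall top ctr [0.50963592 0.27527303 0.04523957] [-0.41343258  0.0384453   0.05787275 -0.38226548] (array([0.05673705, 0.00015655]), np.float64(0.04523956681060136))
[0.50765806 0.20226813]
```

Run:
```python
from h import *
rx,ry,rw=0.51632,-0.18491,1.33907
a=np.linspace(0,2*np.pi,40)
def cell(R,h): 
    pts=[]
    for xx in(-h,h): pts.append(np.c_[np.full(40,xx),-.036*1+R*np.cos(a),.034+R*np.sin(a)])
    return pts
s=cv2.imread("pics/side0.png"); t=cv2.imread("pics/top0.png")
for n,im,(u,v,w,h),k in(("top",t,(380,180,80,100),6),("side",s,(300,290,120,75),6)):
    big=cv2.resize(im[v:v+h,u:u+w],None,fx=k,fy=k,interpolation=cv2.INTER_CUBIC)
    for L in cell(.013,.035):
        P=proj(n,frame(rx,ry,rw,L)); P=((P+.5-[u,v])*k-.5).round().astype(int)
        cv2.polylines(big,[P],True,(0,255,0),1)
    cv2.imwrite(f"pics/ov_{n}.png",big)
print(frame(rx,ry,rw,[[0,-.036,.034],[.035,-.036,.034]]))
```

```text
[[ 0.55135777 -0.19317769  0.034     ]
 [ 0.5593958  -0.15911319  0.034     ]]
```

View pics/ov_top.png

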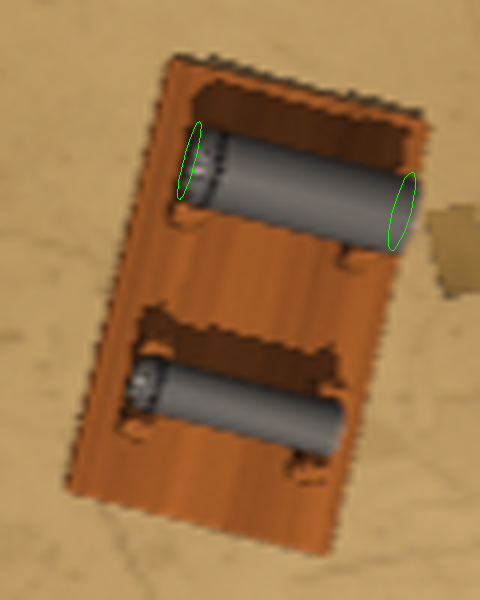

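View pics/ov_side.png

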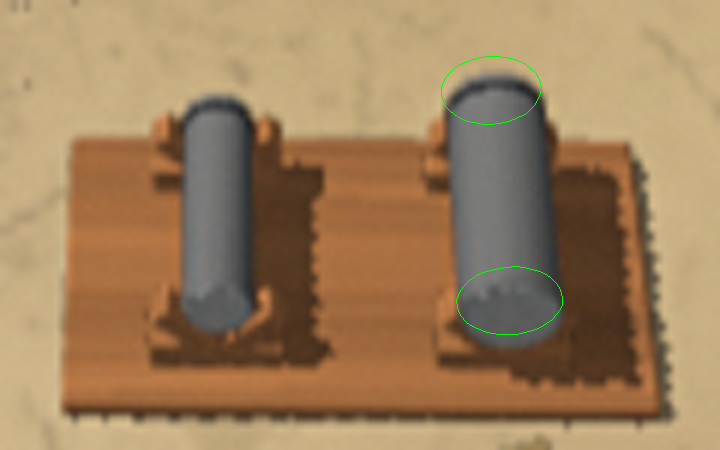

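Run:
```python
from h import *
print(tri((373,143),(212,147))); print(tri((425,157),(265,100)));
print(tri((432,82),(201,64)))
s=arm.observe(); from scipy.spatial.transform import Rotation as R
print(R.from_rotvec(s["ee_rot"]).as_matrix().round(4))
# tin
print(cross("top",(324,221),.007), proj("top",[.24,.577,.4]))
```

```text
(array([0.65745848, 0.21914925, 0.08431994]), array([ 1.45558129, -0.28811555, -0.25386542,  1.34957438]))
(array([0.73411024, 0.12005254, 0.10559069]), array([ 4.30643288, -1.14835493, -0.88464986,  4.1720763 ]))
(array([0.7599132 , 0.2076477 , 0.21048391]), array([ 0.23089054, -0.06918381, -0.04397901,  0.196778  ]))
[[-9.234e-01  3.837e-01 -4.000e-04]
 [ 3.837e-01  9.234e-01 -1.400e-03]
 [-1.000e-04 -1.400e-03 -1.000e+00]]
[0.53220851 0.00959411] [[-186.30458036  435.26877076]]
```

Run:
```python
from h import *
for px in((503,230),(475,280),(540,180)):
  for z in(0,.1,.15,.2,.25,.3):
    p=cross("top",px,z); print(px,z,p.round(3),proj("side",[*p,z])[0].round(0))
```

```text
(503, 230) 0 [ 0.518 -0.348] [391. 427.]
(503, 230) 0.1 [ 0.508 -0.31 ] [381. 361.]
(503, 230) 0.15 [ 0.503 -0.291] [375. 325.]
(503, 230) 0.2 [ 0.498 -0.272] [369. 287.]
(503, 230) 0.25 [ 0.493 -0.253] [363. 248.]
(503, 230) 0.3 [ 0.488 -0.234] [356. 206.]
(475, 280) 0 [ 0.418 -0.291] [311. 406.]
(475, 280) 0.1 [ 0.419 -0.259] [305. 343.]
(475, 280) 0.15 [ 0.419 -0.243] [303. 308.]
(475, 280) 0.2 [ 0.42  -0.227] [300. 272.]
(475, 280) 0.25 [ 0.42  -0.212] [296. 234.]
(475, 280) 0.3 [ 0.421 -0.196] [293. 194.]
(540, 180) 0 [ 0.62  -0.424] [484. 462.]
(540, 180) 0.1 [ 0.599 -0.378] [467. 390.]
(540, 180) 0.15 [ 0.588 -0.355] [458. 352.]
(540, 180) 0.2 [ 0.578 -0.331] [448. 312.]
(540, 180) 0.25 [ 0.567 -0.308] [438. 269.]
(540, 180) 0.3 [ 0.557 -0.285] [427. 225.]
```

Emit:
move_arm(
  steps=[
    [-40,-40,0,0],
    [-80,-80,0,0],
    [-120,-120,0,0],
    [-160,-160,0,0],
    [-200,-200,0,0],
    [-200,-200,0,0],
  ],
  grip=60,
  grip_force=12,
)

```text
clock: 0.85
position: [0.3495, 0.3116, 0.4047]
ee_rot: [0.625, 3.078, -0.002]
force: [-0.5, 1.0, -0.3]
width: 0.655
```

Run:
```python
from h import *
s=arm.observe(); print(s["clock"],s["joints"].round(3),s["position"],s["width"],s["force"])
```

```text
0.85 [-0.936  0.177  0.109  1.946 -0.021  1.02   0.352] [0.34946525 0.31155447 0.40471482] 0.6550109419422167 [-0.5487169   1.00427424 -0.27039453]
```

Emit:
move_arm(
  steps=[
    [-45,-45,0,0.17],
    [-90,-90,0,0.34],
    [-135,-135,0,0.51],
    [-180,-180,0,0.68],
    [-225,-225,0,0.85],
    [-270,-270,0,1.02],
    [-315,-315,0,1.19],
    [-360,-360,20,1.36],
    [-381,-384,60,1.409],
    [-381,-384,100,1.409],
    [-381,-384,100,1.409],
  ],
)

```text
clock: 2.22
position: [0.5516, -0.184, 0.3017]
ee_rot: [-2.459, -1.946, 0.007]
force: [-0.7, 0.4, 0.2]
width: 0.652
```

```bash
cat >> h.py <<'E'
from scipy.spatial.transform import Rotation as Rot
def st():
    s=arm.observe(); M=Rot.from_rotvec(s["ee_rot"]).as_matrix()
    print("t",s["clock"],"j",s["joints"].round(2),"p",s["position"].round(4),"w",round(s["width"]*91.8,1),"F",s["force"].round(2),"T",s["ft_torque"].round(3))
    print("x",M[:,0].round(4),"y",M[:,1].round(4),"z",M[:,2].round(4)); return s,M
def to(tx,ty,tz=None):
    s,M=st(); d=np.array([tx,ty,s["position"][2] if tz is None else tz])-s["position"]; print("tool mm",(M.T@d*1e3).round(1))
def pic(n,nm,box=None,k=1):
    im=arm.get_image(n)[:,:,::-1]
    if box: u,v,w,h=box; im=cv2.resize(im[v:v+h,u:u+w],None,fx=k,fy=k,interpolation=cv2.INTER_CUBIC)
    cv2.imwrite(f"pics/{nm}.png",im)
E
python3 - <<'E'
from h import *
to(.5518,-.1848,.034+.159)
E
```

```text
t 2.225 j [-0.17  0.52  0.58  1.83 -0.35  0.9   0.34] p [ 0.5516 -0.184   0.3017] w 59.9 F [-0.71  0.39  0.2 ] T [-0.094  0.057 -0.041]
x [ 2.297e-01  9.733e-01 -1.000e-04] y [ 0.9732 -0.2297 -0.0066] z [-0.0064  0.0014 -1.    ]
tool mm [ -0.7   1.1 108.7]
```

Emit:
move_arm(
  steps=[
    [-1,1,35,0],
    [-1,1,60,0],
    [-1,1,60,0],
    [-1,1,60,0],
  ],
)

```text
clock: 2.72
position: [0.5539, -0.1859, 0.2466]
ee_rot: [2.461, 1.95, 0.003]
force: [-0.1, 0.8, 0.6]
width: 0.654
```

Run:
```python
from h import *
to(.5518,-.1848,.034+.159)
pic("side","s1",(270,190,160,200),3.5); pic("top","t1",(340,120,160,160),4)
```

```text
t 2.725 j [-0.13  0.59  0.53  1.87 -0.41  0.79  0.39] p [ 0.5539 -0.1859  0.2466] w 60.0 F [-0.06  0.8   0.62] T [-0.094  0.076 -0.058]
x [2.290e-01 9.734e-01 4.000e-04] y [ 0.9734 -0.229   0.0023] z [ 2.3e-03 -1.0e-04 -1.0e+00]
tool mm [ 0.6 -2.4 53.6]
```

View pics/s1.png

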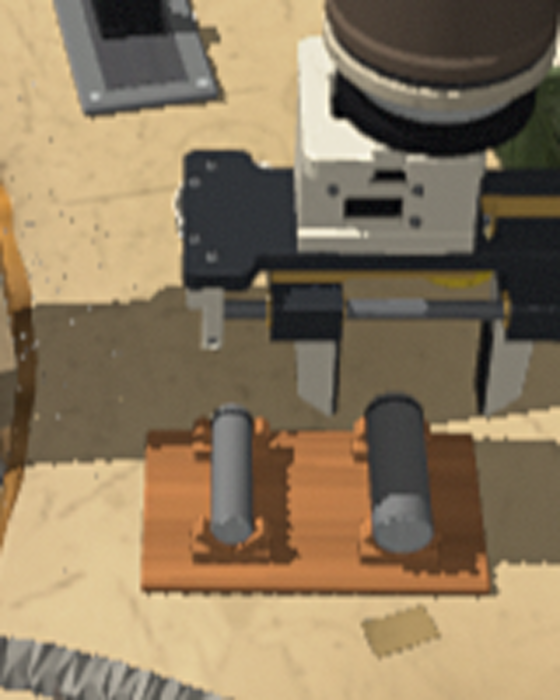

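View pics/t1.png

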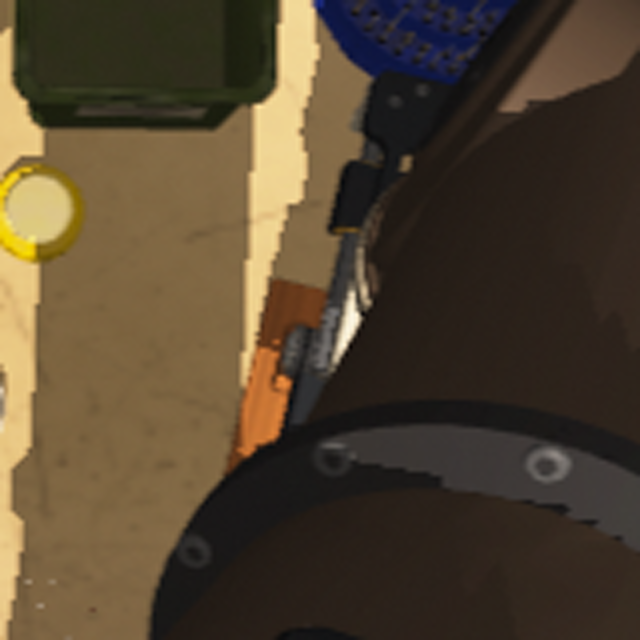

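Run:
```python
from h import *
print("brush rim far-left etc")
for px in((455,105),(416,105),(455,145),(430,138)):
  for z in(0,.03,.06,.09):
    p=cross("top",px,z); print(px,z,p.round(3),proj("side",[*p,z])[0].round(0))
```

```text
brush rim far-left etc
(455, 105) 0 [ 0.774 -0.256] [531. 342.]
(455, 105) 0.03 [ 0.762 -0.247] [526. 326.]
(455, 105) 0.06 [ 0.751 -0.239] [521. 310.]
(455, 105) 0.09 [ 0.74 -0.23] [516. 293.]
(416, 105) 0 [ 0.773 -0.176] [508. 305.]
(416, 105) 0.03 [ 0.762 -0.17 ] [504. 291.]
(416, 105) 0.06 [ 0.751 -0.165] [499. 276.]
(416, 105) 0.09 [ 0.74  -0.159] [494. 261.]
(455, 145) 0 [ 0.69  -0.255] [481. 351.]
(455, 145) 0.03 [ 0.682 -0.246] [477. 335.]
(455, 145) 0.06 [ 0.673 -0.238] [472. 318.]
(455, 145) 0.09 [ 0.665 -0.23 ] [468. 301.]
(430, 138) 0 [ 0.705 -0.204] [476. 325.]
(430, 138) 0.03 [ 0.696 -0.198] [472. 310.]
(430, 138) 0.06 [ 0.687 -0.191] [468. 294.]
(430, 138) 0.09 [ 0.678 -0.184] [464. 278.]
```

Run:
```python
import cv2
s=cv2.imread("pics/side0.png");t=cv2.imread("pics/top0.png")
a=cv2.resize(s[270:390,460:600],None,fx=5,fy=5); b=cv2.resize(t[50:150,400:510],None,fx=5,fy=5)
cv2.imwrite("pics/b1.png",a);cv2.imwrite("pics/b2.png",b)
```

```text
(no output)
```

View pics/b1.png

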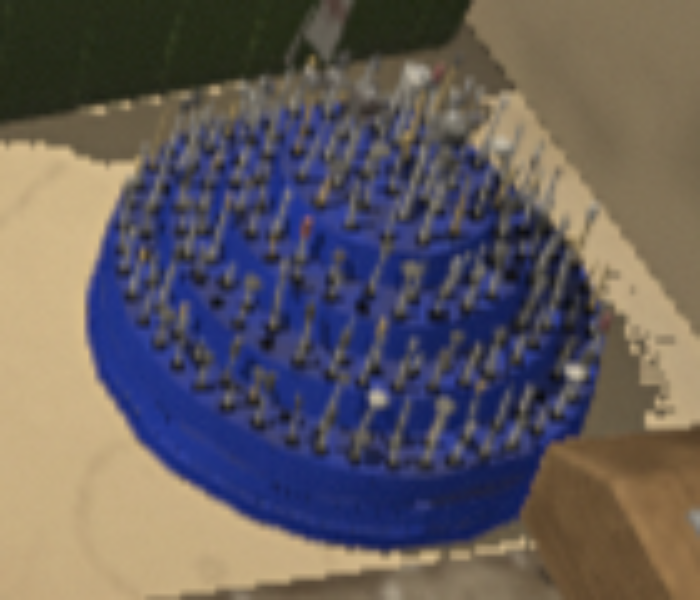

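Emit:
move_arm(
  steps=[
    [0,0,10,0],
    [0,0,20,0],
    [0,0,20,0],
    [0,0,20,0],
  ],
)

```text
clock: 3.32
position: [0.5529, -0.1864, 0.2246]
ee_rot: [-2.464, -1.949, 0.001]
force: [-0.8, -0.5, 0.8]
width: 0.649
```

Run:
```python
from h import *
to(.5518,-.1848,.034+.159)
```

```text
t 3.325 j [-0.12  0.62  0.51  1.89 -0.43  0.75  0.41] p [ 0.5529 -0.1864  0.2246] w 59.6 F [-0.82 -0.46  0.84] T [-0.07   0.014 -0.015]
x [ 2.302e-01  9.731e-01 -1.000e-04] y [ 9.731e-01 -2.302e-01 -4.000e-04] z [-4.e-04 -0.e+00 -1.e+00]
tool mm [ 1.3 -1.4 31.6]
```

Emit:
move_arm(
  steps=[
    [1,-1,12,0],
    [1,-1,24,0],
    [1,-1,31,0],
    [1,-1,31,0],
    [1,-1,31,0],
  ],
)

```text
clock: 3.95
position: [0.5523, -0.1853, 0.1938]
ee_rot: [2.464, 1.949, 0.0]
force: [0.1, 0.3, -0.3]
width: 0.655
```

Run:
```python
from h import *
to(.5518,-.1848,.034+.159)
pic("side","s2",(270,190,160,200),3.5)
```

```text
t 3.95 j [-0.1   0.66  0.48  1.91 -0.46  0.68  0.43] p [ 0.5523 -0.1853  0.1938] w 60.1 F [ 0.1   0.31 -0.25] T [-0.079  0.108  0.011]
x [ 2.302e-01  9.731e-01 -1.000e-04] y [ 9.731e-01 -2.302e-01  2.000e-04] z [ 2.e-04 -1.e-04 -1.e+00]
tool mm [ 0.3 -0.6  0.8]
```

View pics/s2.png

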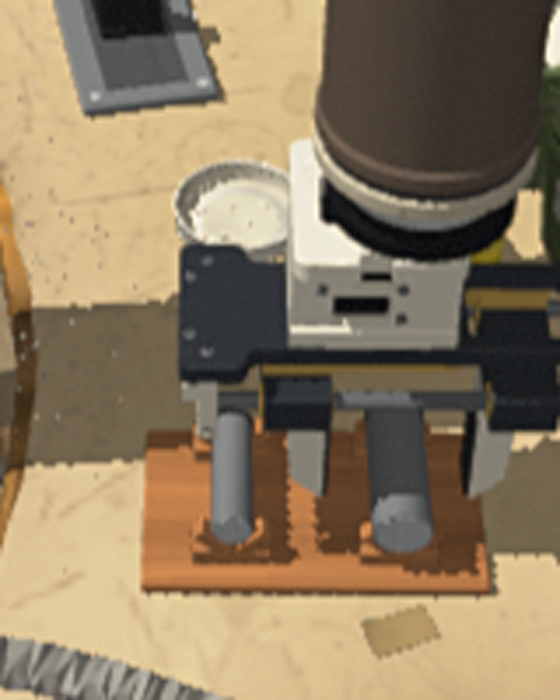

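Emit:
move_arm(
  steps=[
    [0,0,0,0],
    [0,0,0,0],
    [0,0,0,0],
    [0,0,0,0],
    [0,0,0,0],
    [0,0,0,0],
  ],
  grip=18,
  grip_force=12,
)

```text
clock: 4.75
position: [0.5526, -0.1851, 0.1939]
ee_rot: [2.463, 1.949, 0.001]
force: [2.0, 0.2, 0.2]
width: 0.277
```

Run:
```python
from h import *
st()
```

```text
t 4.75 j [-0.1   0.66  0.48  1.91 -0.46  0.68  0.43] p [ 0.5526 -0.1851  0.1939] w 25.4 F [1.95 0.16 0.2 ] T [-0.185 -0.426 -0.021]
x [ 0.2299  0.9732 -0.    ] y [ 0.9732 -0.2299  0.001 ] z [ 9.e-04 -3.e-04 -1.e+00]
```

Emit:
move_arm(
  steps=[
    [0,0,-10,0],
    [0,0,-25,0],
    [0,0,-45,0],
    [0,0,-60,0],
    [0,0,-60,0],
    [0,0,-60,0],
    [0,0,-60,0],
  ],
)

```text
clock: 5.62
position: [0.552, -0.1849, 0.2531]
ee_rot: [-2.463, -1.949, 0.001]
force: [-0.2, 0.9, -1.0]
width: 0.277
```

Run:
```python
from h import *
st()
pic("side","s3",(270,190,160,200),3.5)
```

```text
t 5.625 j [-0.14  0.58  0.54  1.87 -0.4   0.8   0.38] p [ 0.552  -0.1849  0.2531] w 25.5 F [-0.16  0.94 -1.04] T [-0.045  0.03  -0.004]
x [0.2299 0.9732 0.    ] y [ 0.9732 -0.2299 -0.0012] z [-1.2e-03  3.0e-04 -1.0e+00]
```

View pics/s3.png

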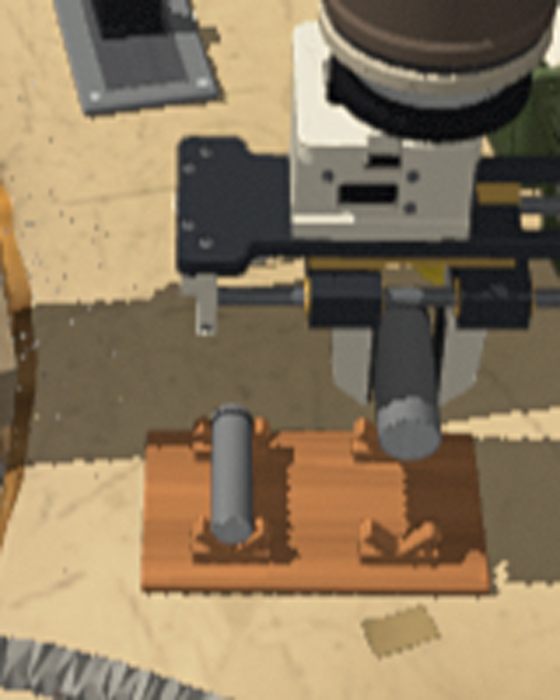

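Run:
```python
from h import *
g=np.array([.552,-.1849,.0941]); d=np.array([.2299,.9732,0])
for th in(0,5,10,15,20,25,30):
  for L in (43,):
    t=np.radians(th); ax=d*np.cos(t)+np.array([0,0,np.sin(t)])
    f=g-L/1e3*ax; b=f+.070*ax
    n=np.array([-ax[2]*d[0],-ax[2]*d[1],np.cos(t)])
    pts=np.array([f,f+.013*n,f-.013*n,b+.013*n])
    print(th,((proj("side",pts)+.5-[270,190])*3.5-.5).round(0).tolist())
```

```text
0 [[408.0, 429.0], [411.0, 407.0], [406.0, 450.0], [399.0, 285.0]]
5 [[408.0, 435.0], [410.0, 415.0], [405.0, 454.0], [399.0, 283.0]]
10 [[407.0, 440.0], [410.0, 423.0], [405.0, 457.0], [400.0, 281.0]]
15 [[406.0, 445.0], [409.0, 430.0], [404.0, 459.0], [400.0, 281.0]]
20 [[406.0, 448.0], [408.0, 437.0], [403.0, 460.0], [401.0, 280.0]]
25 [[405.0, 451.0], [408.0, 442.0], [402.0, 460.0], [402.0, 281.0]]
30 [[404.0, 454.0], [407.0, 447.0], [401.0, 460.0], [402.0, 281.0]]
```

Run:
```python
from h import *
pic("side","s4",(360,265,50,60),10)
```

```text
(no output)
```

View pics/s4.png

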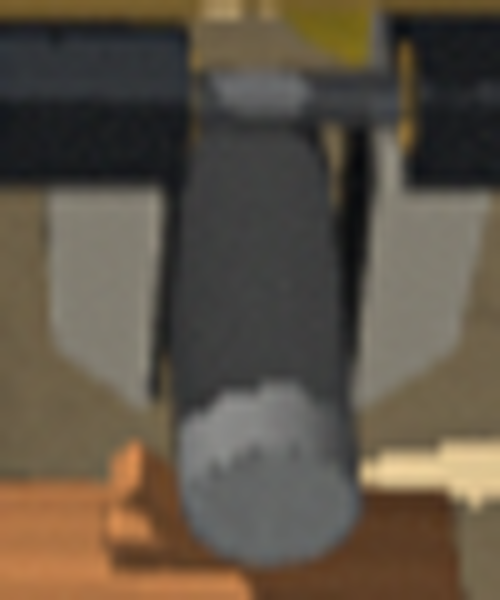

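Emit:
move_arm(
  steps=[
    [-30,0,0,0],
    [-62,0,0,0],
    [-62,0,20,0],
    [-62,0,40,0],
    [-62,0,52,0],
    [-62,0,52,0],
    [-62,0,52,0],
    [-62,0,52,0],
  ],
  grip_force=8,
)

```text
clock: 6.72
position: [0.5383, -0.2455, 0.2024]
ee_rot: [2.463, 1.949, 0.001]
force: [-0.1, -0.4, -0.1]
width: 0.276
```

Run:
```python
from h import *
st()
pic("side","s5",(330,270,80,110),6)
```

```text
t 6.725 j [ 0.01  0.66  0.49  1.88 -0.45  0.71  0.52] p [ 0.5383 -0.2455  0.2024] w 25.3 F [-0.11 -0.43 -0.13] T [-0.09   0.043 -0.018]
x [ 2.298e-01  9.732e-01 -1.000e-04] y [ 0.9732 -0.2298  0.0011] z [ 1.1e-03 -3.0e-04 -1.0e+00]
```

View pics/s5.png

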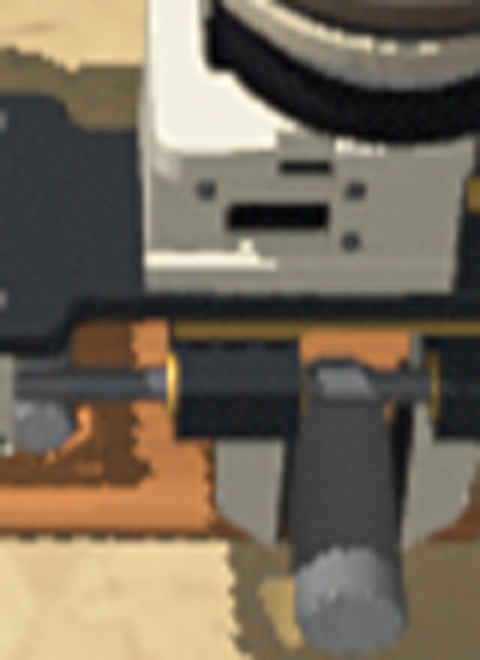

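Emit:
move_arm(
  steps=[
    [0,0,3,0],
    [0,0,6,0],
    [0,0,8,0],
    [0,0,9,0],
    [0,0,10,0],
    [0,0,10,0],
  ],
)

```text
clock: 7.52
position: [0.5381, -0.2457, 0.1919]
ee_rot: [2.463, 1.949, 0.0]
force: [1.5, -2.1, 1.8]
width: 0.28
```

Run:
```python
from h import *
st()
```

```text
t 7.525 j [ 0.01  0.67  0.48  1.89 -0.46  0.69  0.53] p [ 0.5381 -0.2457  0.1919] w 25.7 F [ 1.5  -2.11  1.84] T [-0.359 -0.091 -0.024]
x [ 2.302e-01  9.731e-01 -4.000e-04] y [ 9.731e-01 -2.302e-01  7.000e-04] z [ 5.e-04 -5.e-04 -1.e+00]
```

Emit:
move_arm(
  steps=[
    [0,0,1,0],
    [0,0,2,0],
    [0,0,3,0],
    [0,0,4,0],
    [0,0,4,0],
  ],
)

```text
clock: 8.15
position: [0.5381, -0.2457, 0.1877]
ee_rot: [2.463, 1.949, -0.0]
force: [1.5, -3.7, 2.0]
width: 0.281
```

Run:
```python
from h import *
st()
pic("side","s6",(350,330,60,60),10)
```

```text
t 8.15 j [ 0.02  0.68  0.47  1.89 -0.47  0.69  0.53] p [ 0.5381 -0.2457  0.1877] w 25.8 F [ 1.45 -3.67  2.04] T [-0.927 -0.187 -0.02 ]
x [ 2.301e-01  9.732e-01 -4.000e-04] y [ 9.732e-01 -2.301e-01  4.000e-04] z [ 3.e-04 -4.e-04 -1.e+00]
```

View pics/s6.png

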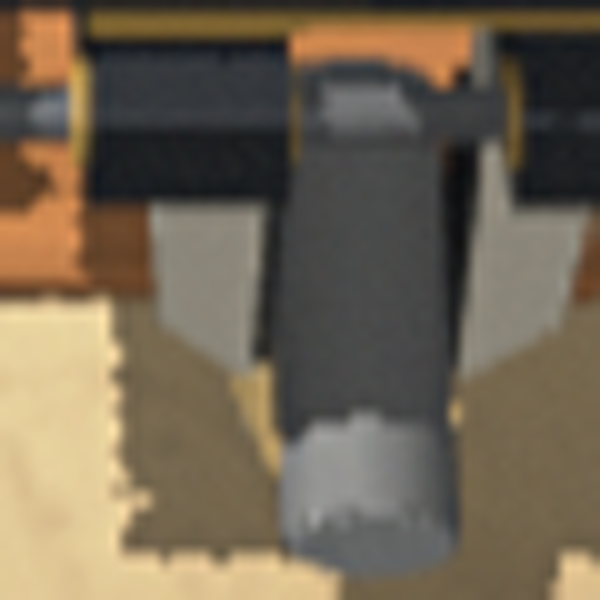

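Emit:
move_arm(
  steps=[
    [0,0,-8,0],
    [0,0,-25,0],
    [0,0,-50,0],
    [0,0,-80,0],
    [0,0,-110,0],
    [0,0,-110,0],
    [0,0,-110,0],
  ],
  grip_force=14,
)

```text
clock: 9.07
position: [0.5377, -0.2449, 0.2976]
ee_rot: [-2.462, -1.949, -0.0]
force: [-0.6, 0.0, -0.9]
width: 0.279
```

Run:
```python
from h import *
st()
pic("side","s7",(350,210,70,90),7)
```

```text
t 9.075 j [-0.06  0.53  0.57  1.82 -0.36  0.9   0.45] p [ 0.5377 -0.2449  0.2976] w 25.6 F [-0.56  0.   -0.88] T [-0.132  0.119 -0.061]
x [2.295e-01 9.733e-01 7.000e-04] y [ 9.733e-01 -2.295e-01 -6.000e-04] z [-4.e-04  8.e-04 -1.e+00]
```

View pics/s7.png

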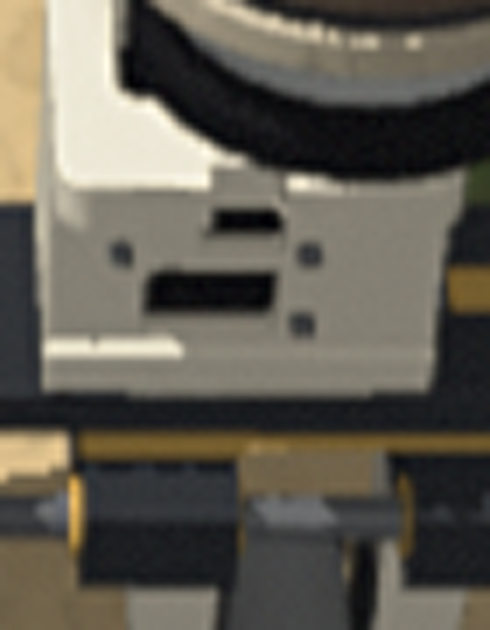

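Emit:
move_arm(
  steps=[
    [50,-15,0,0],
    [100,-30,0,-0.03],
    [150,-45,0,-0.06],
    [200,-60,0,-0.09],
    [250,-75,0,-0.12],
    [300,-90,0,-0.15],
    [350,-105,0,-0.18],
    [400,-120,0,-0.209],
    [450,-134,0,-0.209],
    [484,-143,0,-0.209],
    [484,-143,0,-0.209],
    [484,-143,0,-0.209],
    [484,-143,0,-0.209],
  ],
)

```text
clock: 10.75
position: [0.5103, 0.2569, 0.2975]
ee_rot: [2.249, 2.193, -0.002]
force: [0.8, 0.8, 0.2]
width: 0.283
```

Run:
```python
from h import *
to(.5094,.2593,.222)
pic("side","s8",(240,60,140,140),5); pic("top","t8",(100,140,200,150),4)
```

```text
t 10.75 j [-0.92  0.49  0.5   1.86 -0.3   0.87 -0.29] p [0.5103 0.2569 0.2975] w 26.0 F [0.84 0.77 0.23] T [-0.059  0.074  0.074]
x [ 2.530e-02  9.997e-01 -9.000e-04] y [ 9.997e-01 -2.530e-02 -5.000e-04] z [-6.e-04 -9.e-04 -1.e+00]
tool mm [ 2.4 -0.9 75.5]
```

View pics/s8.png

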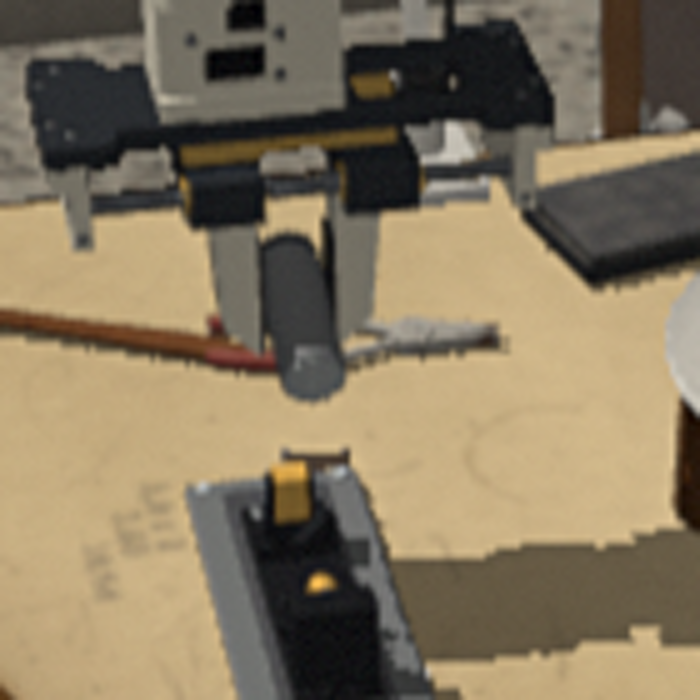

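View pics/t8.png

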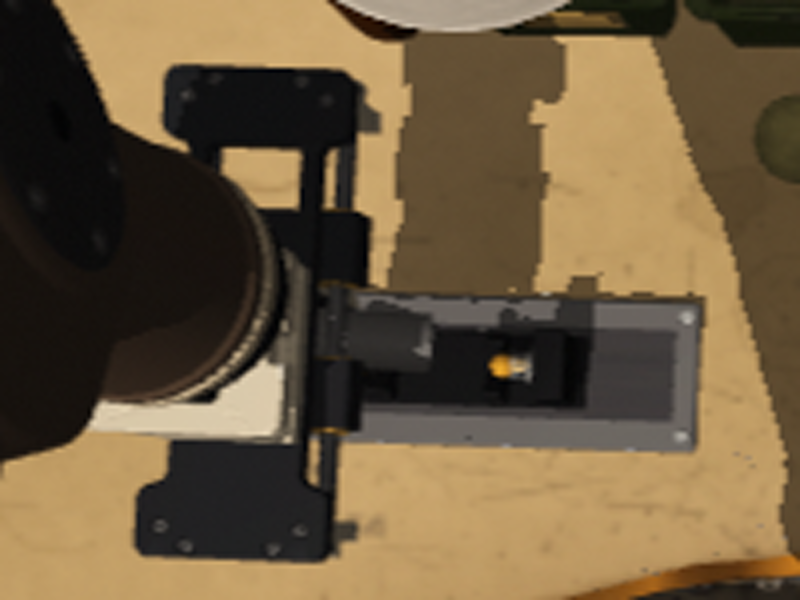

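```bash
cat > ov.py <<'E'
from h import *
a=np.linspace(0,2*np.pi,60)
def cyl(g,d,th,Lg,R=.013):
    t=np.radians(th); ax=d*np.cos(t)+np.array([0,0,np.sin(t)]); n=np.array([0,0,1.])*np.cos(t)-d*np.sin(t); s=np.cross(ax,n)
    f=g-Lg*ax
    ring=lambda c,R:np.array([c+R*(np.cos(q)*n+np.sin(q)*s) for q in a])
    return f,ring(f,R),ring(f+.07*ax,R),f+.07*ax
def ov(n,nm,box,k,ths,Lg,db=(0,0)):
    im=arm.get_image(n)[:,:,::-1]; u,v,w,h=box
    s=arm.observe(); M=Rot.from_rotvec(s["ee_rot"]).as_matrix(); g=s["position"]+.159*M[:,2]; d=M[:,0]*[1,1,0]; d/=np.linalg.norm(d)
    big=cv2.resize(im[v:v+h,u:u+w],None,fx=k,fy=k,interpolation=cv2.INTER_CUBIC); out=[big.copy()]
    for th in ths:
        b=big.copy(); f,r1,r2,_=cyl(g,d,th,Lg)
        for r in(r1,r2):
            P=((proj(n,r)+db+.5-[u,v])*k-.5).round().astype(int); cv2.polylines(b,[P],True,(0,255,0),1)
        cv2.putText(b,str(th),(5,15),0,.5,(0,0,255),1); out.append(b)
    cv2.imwrite(f"pics/{nm}.png",np.hstack(out))
E
python3 - <<'E'
from ov import *
ov("side","o1",(285,100,30,45),6,(8,14,20),.045,(0,2))
E
```

```text
(no output)
```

View pics/o1.png

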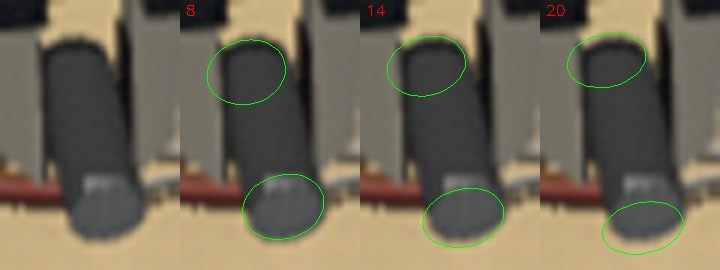

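Run:
```python
from ov import *
im=arm.get_image("side")[:,:,::-1][100:145,285:315].astype(float)
im=np.clip((im-20)*2.2,0,255).astype(np.uint8)
a1=cv2.resize(im,None,fx=12,fy=12,interpolation=cv2.INTER_NEAREST)
im=arm.get_image("top")[:,:,::-1][210:240,180:220].astype(float)
im=np.clip((im-10)*2.5,0,255).astype(np.uint8)
b=cv2.resize(im,None,fx=10,fy=10,interpolation=cv2.INTER_NEAREST)
c=np.zeros((540,780,3),np.uint8); c[:540,:360]=a1; c[:300,370:770]=b; cv2.imwrite("pics/z1.png",c)
```

```text
(no output)
```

View pics/z1.png

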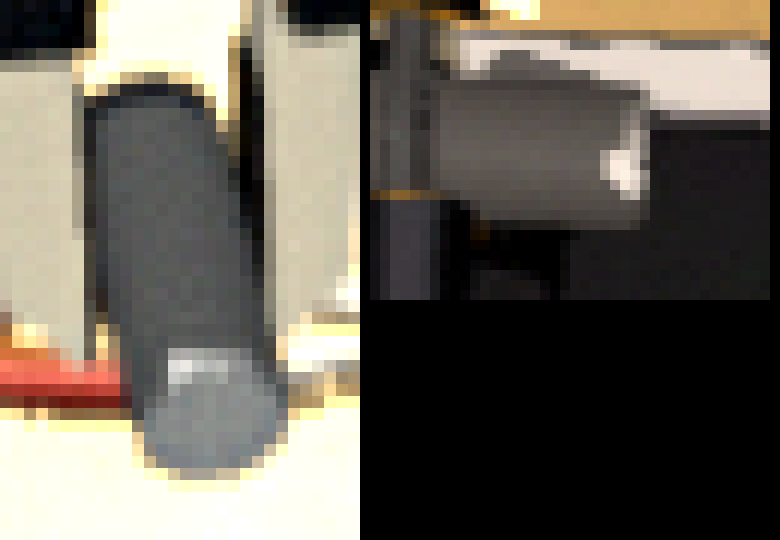

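Run:
```python
from ov import *
s=arm.observe(); M=Rot.from_rotvec(s["ee_rot"]).as_matrix(); g0=s["position"]+.159*M[:,2]; d=M[:,0]*[1,1,0]; d/=np.linalg.norm(d)
def f(p,w=(1,1,1,1)):
    th,Lg,dz=p; t=np.radians(th); ax=d*np.cos(t)+np.array([0,0,np.sin(t)]); n=np.array([0,0,1.])*np.cos(t)-d*np.sin(t); g=g0+[0,0,dz/1e3]; F=g-Lg/1e3*ax
    a=proj("side",[F+.013*n,F-.013*n,F+.07*ax+.013*n])[:,1]+.8; b=proj("top",[F+.013*n])[0,0]
    return np.r_[a-[131.5,139.3,106.2],b-207.8]*w
for dz in(-4,-2,0,2):
    r=least_squares(lambda p:f([p[0],p[1],dz]),[15,45]); print(dz,r.x.round(1),r.fun.round(2))
for th in(10,14,18,20,22):
    r=least_squares(lambda p:f([th,p[0],p[1]]),[45,0]); print(th,r.x.round(1),r.fun.round(2))
```

```text
-4 [11.8 46.2] [-0.48  1.82  0.51 -1.09]
-2 [12.4 47.5] [-0.68  1.54 -0.01 -0.51]
0 [13.1 48.7] [-0.83  1.28 -0.56  0.05]
2 [14.1 49.9] [-0.93  1.04 -1.12  0.6 ]
10 [49.2 -1.1] [-1.47  1.17  0.34 -0.01]
14 [48.3 -0.1] [-0.59  1.36 -0.71 -0.06]
18 [47.7  0.9] [ 0.27  1.49 -1.67 -0.12]
20 [47.4  1.4] [ 0.69  1.53 -2.11 -0.14]
22 [47.3  2. ] [ 1.1   1.55 -2.53 -0.17]
```

Emit:
move_arm(
  steps=[
    [0,0,-20,0.17],
    [0,0,-20,0.34],
    [0,0,-20,0.51],
    [0,0,-20,0.68],
    [0,0,-20,0.85],
    [0,0,-20,1.02],
    [0,0,-20,1.19],
    [0,0,-20,1.36],
    [0,0,-20,1.36],
    [0,0,-20,1.36],
  ],
)

```text
clock: 12.25
position: [0.5101, 0.2585, 0.3177]
ee_rot: [3.127, 0.3, 0.0]
force: [-0.5, -0.4, -1.0]
width: 0.276
```

Run:
```python
from ov import *
st()
ov("side","o2",(265,95,75,50),10,(),.048)
```

```text
t 12.25 j [-1.16  0.56  0.89  1.86 -0.53  0.97 -1.42] p [0.5101 0.2585 0.3177] w 25.3 F [-0.5  -0.4  -0.95] T [-0.008  0.141  0.014]
x [0.9817 0.1903 0.    ] y [ 0.1903 -0.9817  0.    ] z [ 0.  0. -1.]
```

View pics/o2.png

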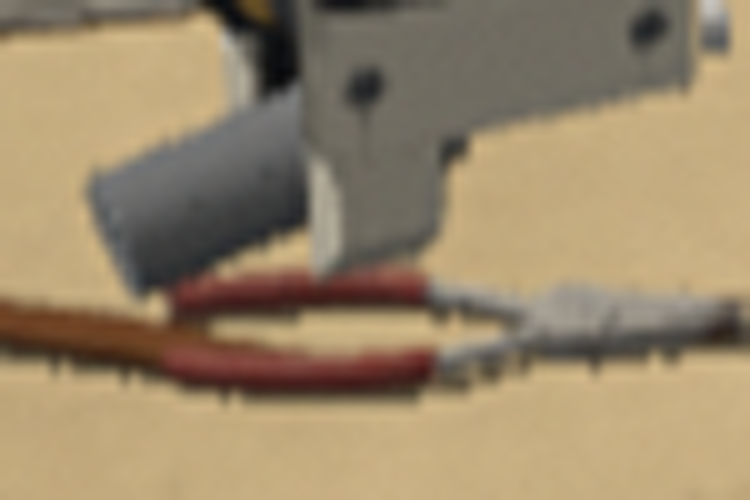

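Run:
```python
from ov import *
ov("side","o3a",(268,95,35,35),10,(14,),.047,(0.3,.8))
ov("side","o3b",(268,95,35,35),10,(18,),.047,(0.3,.8))
a=cv2.imread("pics/o3a.png")[:,350:];b=cv2.imread("pics/o3b.png")[:,350:];cv2.imwrite("pics/o3.png",np.hstack([a,b]))
```

```text
(no output)
```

View pics/o3.png

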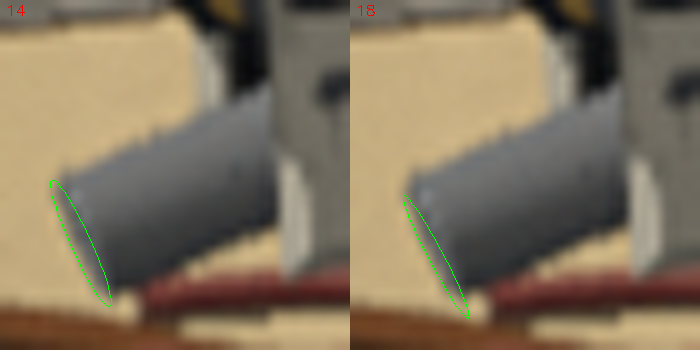

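Run:
```python
from ov import *
s=arm.observe(); M=Rot.from_rotvec(s["ee_rot"]).as_matrix(); g=s["position"]+.159*M[:,2]; d=M[:,0]
# edge fitting on image
im=arm.get_image("side").astype(float); 
hsv=cv2.cvtColor(im.astype(np.uint8),cv2.COLOR_RGB2HSV); sat=hsv[:,:,1].astype(float)
top=[];bot=[]
for u in range(277,294):
    col=sat[100:128,u]; m=col<60; 
    idx=np.where(m)[0]
    print(u,col.astype(int).tolist())
for th in(6,8,10,12,14,16,18):
    F,r1,r2,B=cyl(g,d,th,.047); B=F+.03*(B-F)/.07
    t=np.radians(th); n=np.array([0,0,1.])*np.cos(t)-d*np.sin(t)
    P=proj("side",np.array([F,B,F+.013*n,F-.013*n])); e=P[1]-P[0]; q=P[3]-P[2]
    print(th,"axis slope",(-e[1]/e[0]).round(3),"flat dir",(q[0]/q[1]).round(3),"F",P[0].round(1))
```

```text
277 [90, 88, 88, 89, 88, 90, 89, 86, 87, 89, 80, 44, 4, 4, 2, 2, 0, 3, 0, 6, 6, 5, 29, 58, 84, 89, 107, 165]
278 [89, 87, 88, 88, 89, 88, 86, 86, 88, 89, 69, 12, 2, 2, 2, 5, 3, 3, 3, 7, 8, 10, 13, 6, 64, 82, 100, 159]
279 [87, 86, 88, 88, 88, 88, 88, 88, 89, 82, 45, 0, 2, 5, 5, 3, 3, 3, 4, 4, 9, 4, 23, 9, 65, 86, 98, 144]
280 [87, 88, 88, 88, 89, 89, 88, 88, 91, 70, 10, 7, 2, 2, 5, 3, 3, 6, 4, 8, 9, 9, 20, 24, 89, 88, 95, 129]
281 [89, 90, 88, 88, 89, 89, 89, 90, 86, 48, 2, 4, 5, 5, 5, 3, 6, 3, 4, 4, 13, 9, 5, 55, 91, 86, 84, 126]
282 [88, 89, 88, 88, 89, 88, 89, 89, 73, 27, 4, 4, 2, 5, 3, 3, 3, 4, 8, 4, 4, 14, 5, 104, 132, 115, 103, 154]
283 [87, 89, 88, 89, 88, 91, 89, 83, 45, 0, 2, 2, 2, 3, 3, 9, 3, 4, 4, 4, 9, 15, 54, 123, 141, 148, 124, 145]
284 [88, 88, 88, 88, 89, 88, 89, 80, 38, 2, 2, 2, 2, 0, 0, 9, 3, 8, 4, 9, 19, 20, 75, 127, 138, 144, 118, 127]
285 [89, 89, 90, 90, 89, 89, 90, 69, 12, 2, 4, 0, 0, 3, 3, 3, 4, 4, 4, 9, 10, 15, 105, 122, 140, 140, 120, 117]
286 [90, 91, 88, 88, 91, 91, 83, 47, 0, 2, 5, 5, 3, 3, 0, 7, 4, 8, 9, 19, 11, 62, 97, 126, 142, 147, 103, 95]
287 [57, 6
[... 399 characters left out ...]
 108, 128, 143, 131, 96, 87]
291 [9, 21, 31, 26, 8, 0, 2, 4, 2, 2, 3, 0, 3, 0, 4, 0, 4, 15, 31, 87, 89, 94, 111, 129, 151, 139, 92, 88]
292 [46, 43, 45, 9, 3, 6, 0, 4, 5, 2, 3, 3, 6, 0, 0, 0, 5, 5, 62, 86, 89, 91, 109, 130, 147, 134, 94, 88]
293 [49, 39, 78, 14, 0, 2, 2, 4, 0, 0, 5, 3, 7, 0, 4, 9, 10, 5, 72, 89, 90, 94, 113, 132, 145, 123, 93, 91]
6 axis slope 0.316 flat dir 0.176 F [274.5 115.2]
8 axis slope 0.35 flat dir 0.216 F [274.7 115.9]
10 axis slope 0.385 flat dir 0.257 F [274.9 116.6]
12 axis slope 0.421 flat dir 0.3 F [275.1 117.3]
14 axis slope 0.457 flat dir 0.344 F [275.3 118. ]
16 axis slope 0.494 flat dir 0.39 F [275.5 118.7]
18 axis slope 0.532 flat dir 0.438 F [275.8 119.4]
```

Emit:
move_arm(
  steps=[
    [0,0,0,-0.17],
    [0,0,0,-0.34],
    [0,0,0,-0.51],
    [0,0,0,-0.68],
    [0,0,0,-0.85],
    [0,0,0,-1.02],
    [0,0,0,-1.19],
    [0,0,0,-1.362],
    [0,0,0,-1.362],
    [0,0,0,-1.362],
    [0,0,0,-1.362],
  ],
)

```text
clock: 13.82
position: [0.5101, 0.2585, 0.3177]
ee_rot: [2.247, 2.196, -0.0]
force: [-0.8, -0.4, 0.2]
width: 0.277
```

Run:
```python
from ov import *
to(.5094,.2611,.217)
```

```text
t 13.825 j [-0.93  0.47  0.51  1.84 -0.28  0.91 -0.31] p [0.5101 0.2585 0.3177] w 25.4 F [-0.81 -0.37  0.16] T [-0.081  0.07   0.003]
x [ 2.310e-02  9.997e-01 -1.000e-04] y [ 0.9997 -0.0231 -0.    ] z [-0.e+00 -1.e-04 -1.e+00]
tool mm [  2.6  -0.8 100.7]
```

Emit:
move_arm(
  steps=[
    [2.6,-0.8,30,0],
    [2.6,-0.8,60,0],
    [2.6,-0.8,80,0],
    [2.6,-0.8,90,0],
    [2.6,-0.8,90,0],
    [2.6,-0.8,90,0],
    [2.6,-0.8,90,0],
  ],
)

```text
clock: 14.7
position: [0.5097, 0.2612, 0.2285]
ee_rot: [2.245, 2.198, 0.002]
force: [0.3, 0.2, -0.2]
width: 0.276
```

Run:
```python
from ov import *
to(.5094,.2611,.217)
pic("side","s9",(260,110,90,90),8); pic("top","t9",(150,195,100,70),8)
```

```text
t 14.7 j [-0.88  0.59  0.44  1.91 -0.37  0.72 -0.24] p [0.5097 0.2612 0.2285] w 25.4 F [ 0.3   0.16 -0.17] T [-0.048  0.017 -0.018]
x [2.120e-02 9.998e-01 8.000e-04] y [ 0.9998 -0.0212  0.0011] z [ 1.1e-03  8.0e-04 -1.0e+00]
tool mm [-0.1 -0.3 11.5]
```

View pics/s9.png

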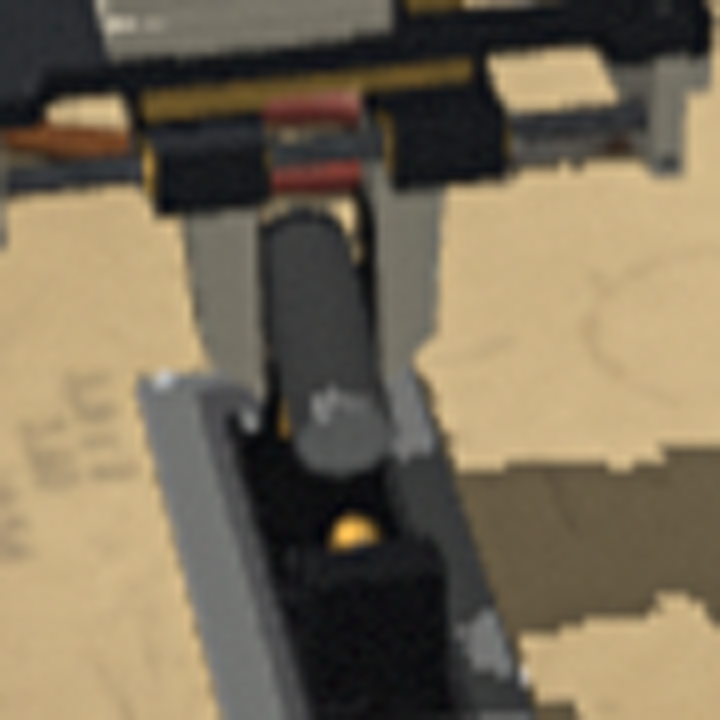

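View pics/t9.png

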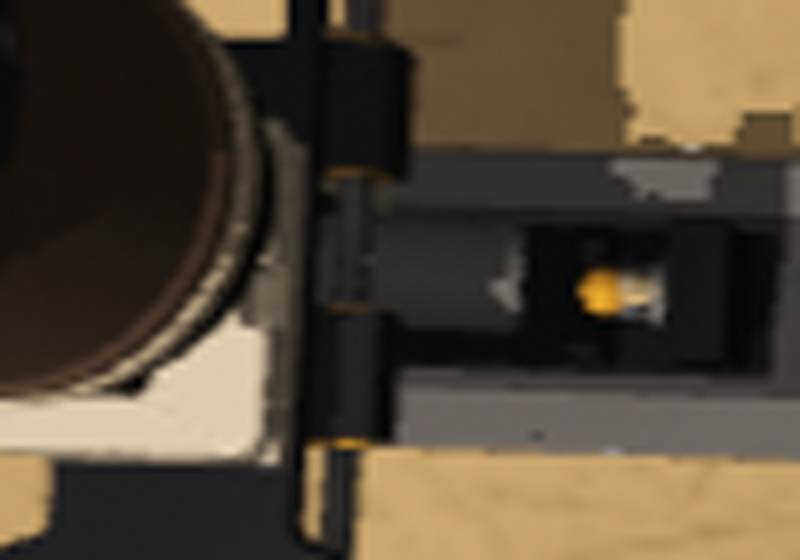

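Run:
```python
from ov import *
s=arm.observe(); M=Rot.from_rotvec(s["ee_rot"]).as_matrix(); g=s["position"]+.159*M[:,2]; d=M[:,0]*[1,1,0]; d/=np.linalg.norm(d)
F,r1,r2,B=cyl(g,d,14,.046); print("F",F.round(4))
P=proj("top",r1); print("top flat rows crop",((P[:,1].min()+.5-195)*8-.5),((P[:,1].max()+.5-195)*8-.5), "u", (P[:,0].max()-150)*8)
P=proj("side",r1); print("side flat u crop",((P[:,0].min()+.5-260)*8-.5),((P[:,0].max()+.5-260)*8-.5),"v",(P[:,1].min()-110)*8,(P[:,1].max()-110)*8)
w=1.5485
pin=frame(.5085,.2185,w,[[-.0185,0,.038]])
print("pin ball pred", pin, (proj("top",pin)-[150,195])*8,(proj("side",pin)-[260,110])*8)
```

```text
F [0.5087 0.2167 0.0582]
top flat rows crop 223.08421072419355 332.7689065020845 u 517.1932046758104
side flat u crop 287.77262573210237 391.11548704871757 v 392.8926207663917 464.6952654496083
pin ball pred [[0.50808755 0.2000046  0.038     ]] [[603.36073633 285.65049758]] [[348.72948887 534.21813024]]
```

Emit:
move_arm(
  steps=[
    [0,-0.5,6,0],
    [0,-0.5,11.5,0],
    [-3,-0.5,11.5,0],
    [-6,-0.5,11.5,0],
    [-8,-0.5,11.5,0],
    [-8,-0.5,11.5,0],
    [-8,-0.5,11.5,0],
  ],
)

```text
clock: 15.68
position: [0.5087, 0.2532, 0.2163]
ee_rot: [-2.245, -2.198, -0.0]
force: [-0.1, 1.1, -0.7]
width: 0.279
```

Run:
```python
from ov import *
st()
```

```text
t 15.675 j [-0.86  0.6   0.43  1.93 -0.38  0.7  -0.22] p [0.5087 0.2532 0.2163] w 25.6 F [-0.13  1.12 -0.67] T [-0.079  0.114 -0.012]
x [2.100e-02 9.998e-01 3.000e-04] y [ 9.998e-01 -2.100e-02  2.000e-04] z [ 2.e-04  3.e-04 -1.e+00]
```

Emit:
move_arm(
  steps=[
    [-1,0,0,0],
    [-2,0,0,0],
    [-2,0,0,0],
  ],
)

```text
clock: 16.05
position: [0.5087, 0.251, 0.2162]
ee_rot: [-2.245, -2.198, 0.0]
force: [0.1, 0.2, -0.6]
width: 0.282
```

Run:
```python
from ov import *
st()
```

```text
t 16.05 j [-0.86  0.6   0.43  1.93 -0.38  0.69 -0.22] p [0.5087 0.251  0.2162] w 25.9 F [ 0.09  0.24 -0.57] T [-0.062  0.08  -0.03 ]
x [ 0.0212  0.9998 -0.    ] y [ 0.9998 -0.0212 -0.    ] z [-0. -0. -1.]
```

Emit:
move_arm(
  steps=[
    [-1,0,0,0],
    [-1.5,0,0,0],
    [-1.5,0,0,0],
  ],
)

```text
clock: 16.42
position: [0.5086, 0.2496, 0.2162]
ee_rot: [-2.245, -2.198, 0.0]
force: [-0.5, 0.5, -1.2]
width: 0.278
```

Run:
```python
from ov import *
st()
```

```text
t 16.425 j [-0.85  0.6   0.43  1.93 -0.38  0.69 -0.21] p [0.5086 0.2496 0.2162] w 25.5 F [-0.54  0.47 -1.18] T [-0.071  0.064  0.02 ]
x [ 0.0211  0.9998 -0.    ] y [ 0.9998 -0.0211 -0.    ] z [-0. -0. -1.]
```

Emit:
move_arm(
  steps=[
    [-0.8,0,0,0],
    [-1.5,0,0,0],
    [-1.5,0,0,0],
  ],
)

```text
clock: 16.8
position: [0.5086, 0.2486, 0.2164]
ee_rot: [-2.244, -2.198, -0.001]
force: [-0.1, 3.5, -0.4]
width: 0.279
```

Run:
```python
from ov import *
st()
```

```text
t 16.8 j [-0.85  0.59  0.43  1.93 -0.38  0.69 -0.21] p [0.5086 0.2486 0.2164] w 25.6 F [-0.09  3.5  -0.4 ] T [0.603 0.116 0.002]
x [2.060e-02 9.998e-01 8.000e-04] y [ 9.998e-01 -2.060e-02  2.000e-04] z [ 2.e-04  8.e-04 -1.e+00]
```

Emit:
move_arm(
  steps=[
    [-0.5,0,0,0],
    [-1,0,0,0],
    [-1,0,0,0],
    [-1,0,0,0],
  ],
)

```text
clock: 17.3
position: [0.5086, 0.2472, 0.2163]
ee_rot: [-2.245, -2.198, -0.0]
force: [0.1, 3.9, -0.2]
width: 0.278
```

Run:
```python
from ov import *
st()
```

```text
t 17.3 j [-0.85  0.59  0.43  1.94 -0.38  0.69 -0.21] p [0.5086 0.2472 0.2163] w 25.5 F [ 0.15  3.9  -0.17] T [ 0.781  0.125 -0.023]
x [2.100e-02 9.998e-01 2.000e-04] y [ 9.998e-01 -2.100e-02  1.000e-04] z [ 1.e-04  2.e-04 -1.e+00]
```

Run:
```python
from ov import *
pic("side","s10",(260,110,90,90),8)
ov("side","o10",(290,125,24,50),10,(14,20),.046,(.4,.8))
```

```text
(no output)
```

View pics/s10.png

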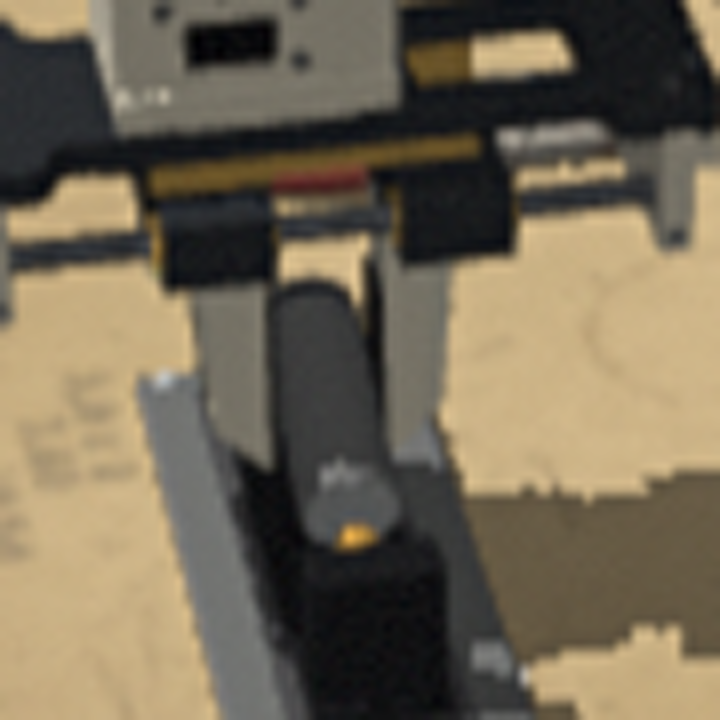

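View pics/o10.png

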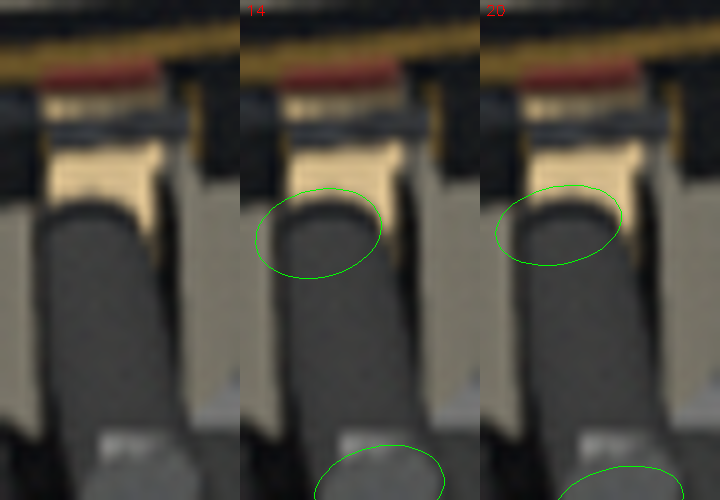

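Emit:
move_arm(
  steps=[
    [-0.7,0,1,0],
    [-1.5,0,2,0],
    [-2.2,0,3,0],
    [-3,0,4,0],
    [-3,0,4,0],
    [-3,0,4,0],
  ],
)

```text
clock: 18.15
position: [0.5088, 0.2446, 0.2125]
ee_rot: [-2.244, -2.198, -0.002]
force: [-0.2, 5.6, 2.9]
width: 0.279
```

Run:
```python
from ov import *
st()
pic("side","s11",(260,110,90,90),8)
```

```text
t 18.15 j [-0.84  0.6   0.43  1.94 -0.38  0.68 -0.2 ] p [0.5088 0.2446 0.2125] w 25.6 F [-0.23  5.63  2.9 ] T [ 1.082  0.099 -0.028]
x [2.070e-02 9.998e-01 9.000e-04] y [ 9.998e-01 -2.070e-02  9.000e-04] z [ 9.e-04  9.e-04 -1.e+00]
```

View pics/s11.png

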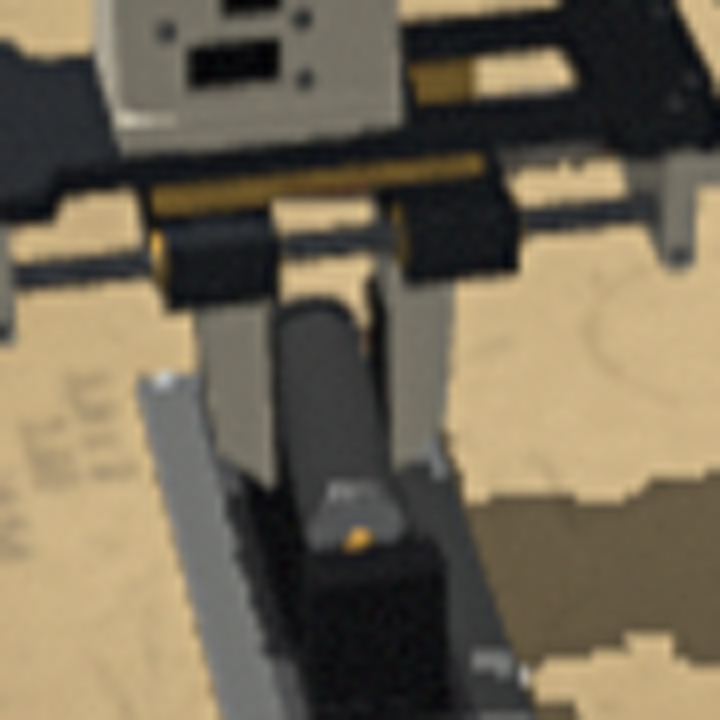

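Emit:
move_arm(
  steps=[
    [-0.2,0,-0.8,0],
    [-0.4,0,-1.5,0],
    [-0.4,0,-1.5,0],
    [-0.4,0,-1.5,0],
  ],
)

```text
clock: 18.7
position: [0.5087, 0.2442, 0.2138]
ee_rot: [-2.244, -2.198, -0.002]
force: [0.1, 5.3, 0.2]
width: 0.28
```

Run:
```python
from ov import *
st()
```

```text
t 18.7 j [-0.84  0.6   0.43  1.94 -0.38  0.68 -0.2 ] p [0.5087 0.2442 0.2138] w 25.7 F [0.12 5.26 0.24] T [ 1.176 -0.105  0.041]
x [2.070e-02 9.998e-01 7.000e-04] y [ 9.998e-01 -2.070e-02  7.000e-04] z [ 7.e-04  7.e-04 -1.e+00]
```

Emit:
move_arm(
  steps=[
    [0,0,0,0],
    [-0.5,0,0,0],
    [-1,0,0,0],
    [-1.5,0,0,0],
    [-1.5,0,0,0],
    [-1.5,0,0,0],
  ],
  grip_force=22,
)

```text
clock: 19.45
position: [0.5087, 0.2429, 0.2138]
ee_rot: [-2.244, -2.198, -0.002]
force: [0.2, 7.7, 1.0]
width: 0.275
```

Run:
```python
from ov import *
st()
```

```text
t 19.45 j [-0.84  0.59  0.43  1.94 -0.38  0.68 -0.2 ] p [0.5087 0.2429 0.2138] w 25.3 F [0.19 7.71 1.03] T [ 1.383 -0.102  0.058]
x [0.0205 0.9998 0.001 ] y [ 9.998e-01 -2.050e-02  7.000e-04] z [ 8.e-04  1.e-03 -1.e+00]
```

Emit:
move_arm(
  steps=[
    [0,0,0,0],
    [0.2,0,0.7,0],
    [0.4,0,1.4,0],
    [0.6,0,2.2,0],
    [0.8,0,3,0],
    [0.8,0,3,0],
    [0.8,0,3,0],
  ],
  grip_force=12,
)

```text
clock: 20.32
position: [0.5088, 0.2437, 0.211]
ee_rot: [-2.244, -2.198, -0.002]
force: [-0.6, 6.0, 2.3]
width: 0.281
```

Run:
```python
from ov import *
st()
pic("side","s12",(260,110,90,90),8)
```

```text
t 20.325 j [-0.84  0.6   0.43  1.94 -0.38  0.68 -0.2 ] p [0.5088 0.2437 0.211 ] w 25.8 F [-0.64  5.99  2.35] T [ 1.213  0.031 -0.029]
x [0.0205 0.9998 0.0012] y [ 9.998e-01 -2.050e-02  9.000e-04] z [ 0.001   0.0012 -1.    ]
```

View pics/s12.png

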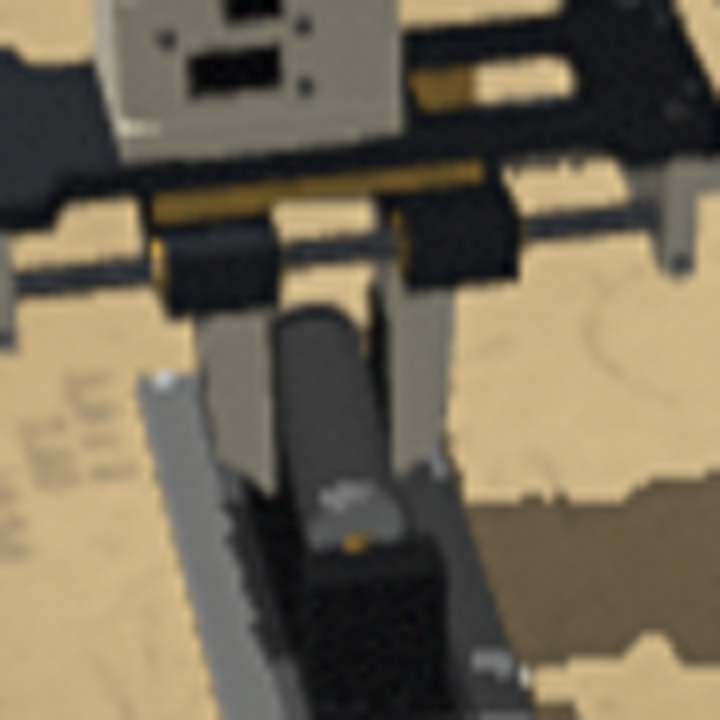

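Emit:
move_arm(
  steps=[
    [-0.4,0,0,0],
    [-0.8,0,0,0],
    [-0.8,0,0,0],
    [-0.8,0,0,0],
  ],
)

```text
clock: 20.88
position: [0.5087, 0.243, 0.211]
ee_rot: [-2.244, -2.198, -0.002]
force: [0.1, 6.6, 2.8]
width: 0.279
```

Run:
```python
from ov import *
st()
```

```text
t 20.875 j [-0.84  0.6   0.43  1.94 -0.38  0.68 -0.2 ] p [0.5087 0.243  0.211 ] w 25.6 F [0.09 6.58 2.83] T [1.314 0.137 0.008]
x [0.0204 0.9998 0.0013] y [ 9.998e-01 -2.040e-02  9.000e-04] z [ 9.0e-04  1.2e-03 -1.0e+00]
```

Emit:
move_arm(
  steps=[
    [0.1,0,0.7,0],
    [0.2,0,1.4,0],
    [0.3,0,2,0],
    [0.3,0,2,0],
    [0.3,0,2,0],
  ],
)

```text
clock: 21.5
position: [0.5087, 0.2432, 0.209]
ee_rot: [-2.244, -2.198, -0.002]
force: [-0.1, 6.7, 2.5]
width: 0.276
```

Run:
```python
from ov import *
st()
```

```text
t 21.5 j [-0.84  0.6   0.42  1.94 -0.38  0.67 -0.2 ] p [0.5087 0.2432 0.209 ] w 25.3 F [-0.14  6.73  2.45] T [ 1.297  0.094 -0.015]
x [0.0205 0.9998 0.0012] y [ 9.998e-01 -2.050e-02  9.000e-04] z [ 9.0e-04  1.2e-03 -1.0e+00]
```

Emit:
move_arm(
  steps=[
    [0.1,0,0.6,0],
    [0.2,0,1.2,0],
    [0.35,0,1.8,0],
    [0.5,0,2.5,0],
    [0.5,0,2.5,0],
    [0.5,0,2.5,0],
  ],
)

```text
clock: 22.25
position: [0.5087, 0.2437, 0.2065]
ee_rot: [-2.244, -2.198, -0.002]
force: [0.3, 7.0, 3.1]
width: 0.274
```

Run:
```python
from ov import *
st()
pic("side","s13",(260,110,90,90),8)
```

```text
t 22.25 j [-0.84  0.61  0.42  1.94 -0.39  0.67 -0.2 ] p [0.5087 0.2437 0.2065] w 25.1 F [0.26 7.02 3.09] T [ 1.266  0.029 -0.063]
x [0.0204 0.9998 0.0011] y [ 9.998e-01 -2.040e-02  9.000e-04] z [ 9.0e-04  1.1e-03 -1.0e+00]
```

View pics/s13.png

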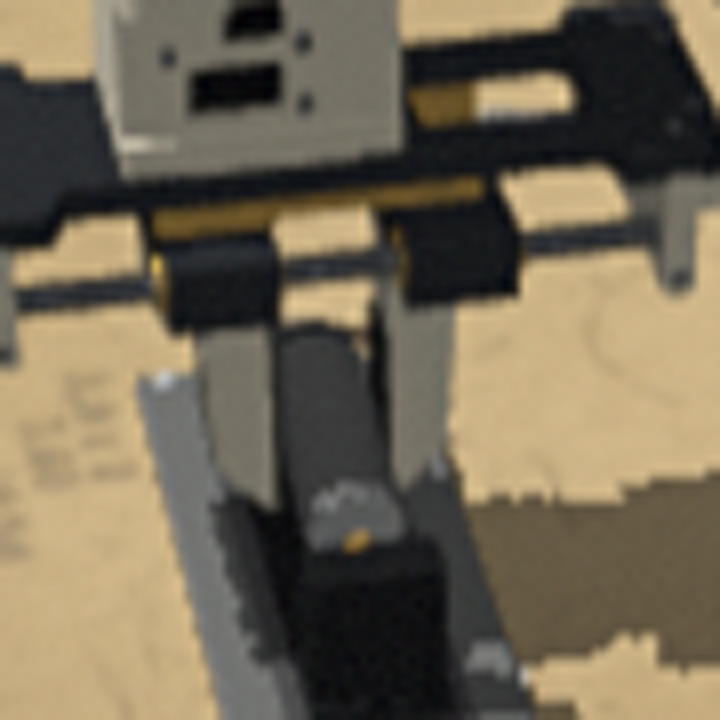

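Emit:
move_arm(
  steps=[
    [0,0,0.6,0],
    [0.1,0,1.2,0],
    [0.2,0,1.8,0],
    [0.2,0,2.3,0],
    [0.2,0,2.3,0],
    [0.2,0,2.3,0],
  ],
)

```text
clock: 23.05
position: [0.5087, 0.2439, 0.2041]
ee_rot: [-2.244, -2.199, -0.002]
force: [0.2, 6.5, 2.1]
width: 0.282
```

Run:
```python
from ov import *
st()
```

```text
t 23.05 j [-0.84  0.61  0.42  1.95 -0.39  0.66 -0.19] p [0.5087 0.2439 0.2041] w 25.9 F [0.22 6.5  2.14] T [ 1.237  0.029 -0.033]
x [0.0204 0.9998 0.0011] y [ 9.998e-01 -2.040e-02  8.000e-04] z [ 8.e-04  1.e-03 -1.e+00]
```

Emit:
move_arm(
  steps=[
    [0,0,0.5,0],
    [0,0,1,0],
    [0.1,0,1.5,0],
    [0.1,0,2,0],
    [0.1,0,2,0],
    [0.1,0,2,0],
  ],
)

```text
clock: 23.8
position: [0.5087, 0.244, 0.2021]
ee_rot: [-2.244, -2.198, -0.002]
force: [-0.5, 6.4, 1.5]
width: 0.276
```

Run:
```python
from ov import *
st()
pic("side","s14",(260,110,90,90),8)
```

```text
t 23.8 j [-0.83  0.61  0.42  1.95 -0.39  0.66 -0.19] p [0.5087 0.244  0.2021] w 25.3 F [-0.49  6.4   1.47] T [ 1.223  0.013 -0.019]
x [0.0205 0.9998 0.001 ] y [ 9.998e-01 -2.050e-02  7.000e-04] z [ 8.e-04  1.e-03 -1.e+00]
```

View pics/s14.png

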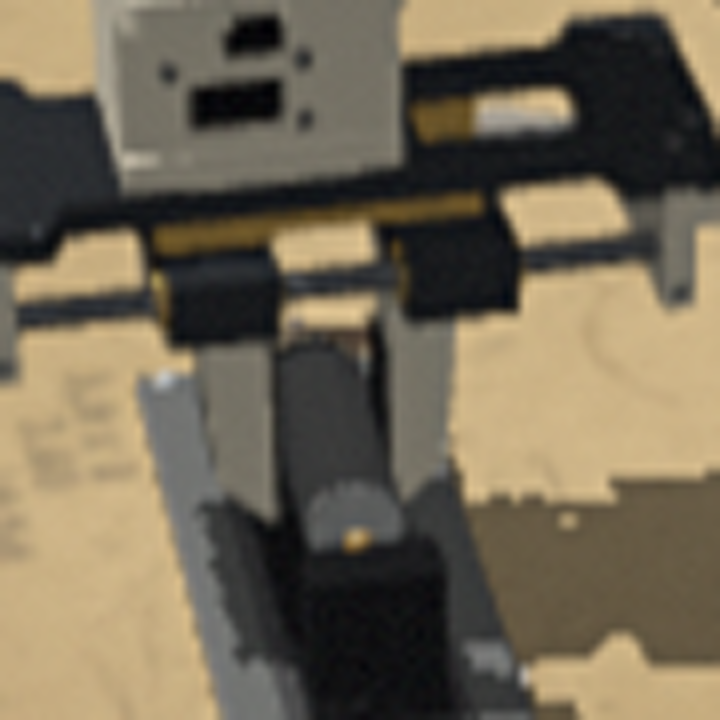

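Emit:
move_arm(
  steps=[
    [0,0,0.5,0],
    [0,0,1,0],
    [0.1,0,1.5,0],
    [0.1,0,2,0],
    [0.1,0,2,0],
    [0.1,0,2,0],
  ],
)

```text
clock: 24.6
position: [0.5087, 0.244, 0.2001]
ee_rot: [-2.244, -2.199, -0.002]
force: [-0.2, 7.5, 2.5]
width: 0.284
```

Run:
```python
from ov import *
st()
```

```text
t 24.6 j [-0.83  0.62  0.41  1.95 -0.39  0.66 -0.19] p [0.5087 0.244  0.2001] w 26.1 F [-0.21  7.46  2.49] T [ 1.183 -0.011  0.015]
x [0.0204 0.9998 0.001 ] y [ 9.998e-01 -2.040e-02  8.000e-04] z [ 8.e-04  9.e-04 -1.e+00]
```

Emit:
move_arm(
  steps=[
    [0,0,0.4,0],
    [0,0,0.8,0],
    [0,0,1.2,0],
    [0,0,1.2,0],
  ],
)

```text
clock: 25.1
position: [0.5087, 0.244, 0.1988]
ee_rot: [-2.244, -2.198, -0.002]
force: [-0.0, 6.4, 1.5]
width: 0.281
```

Run:
```python
from ov import *
st()
pic("side","s15",(260,110,90,90),8)
pic("top","t15",(150,195,100,70),8)
```

```text
t 25.1 j [-0.83  0.62  0.41  1.95 -0.39  0.65 -0.19] p [0.5087 0.244  0.1988] w 25.8 F [-0.01  6.37  1.52] T [ 1.21   0.029 -0.024]
x [2.050e-02 9.998e-01 9.000e-04] y [ 9.998e-01 -2.050e-02  6.000e-04] z [ 7.e-04  9.e-04 -1.e+00]
```

View pics/s15.png

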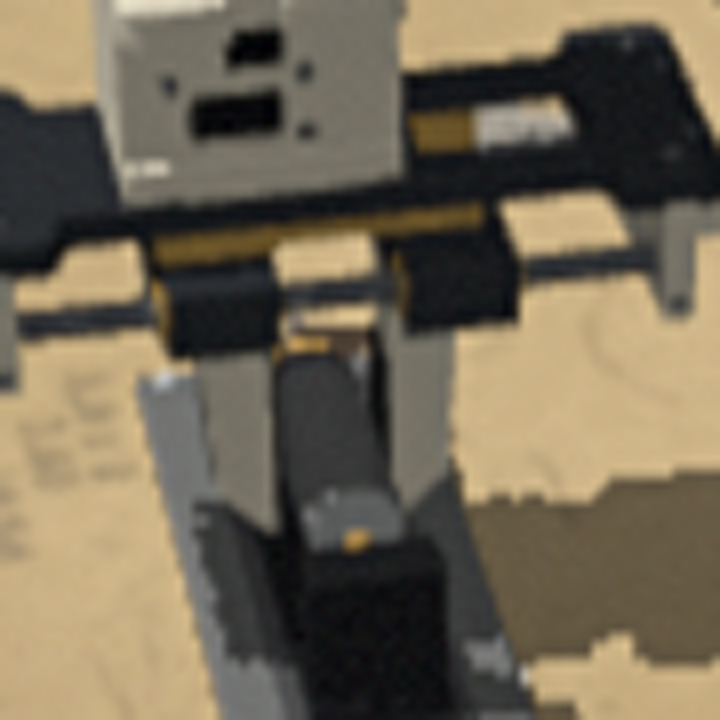

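View pics/t15.png

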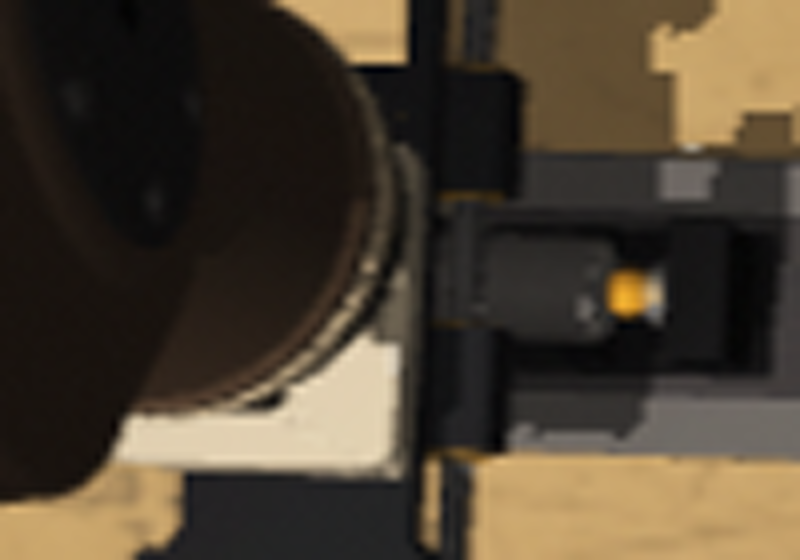

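Emit:
move_arm(
  steps=[
    [0,0,0.4,0],
    [0,0,0.8,0],
    [0,0,0.8,0],
    [0,0,0.8,0],
  ],
)

```text
clock: 25.7
position: [0.5087, 0.244, 0.198]
ee_rot: [-2.244, -2.198, -0.002]
force: [0.8, 6.1, 1.8]
width: 0.281
```

Run:
```python
from ov import *
st()
```

```text
t 25.7 j [-0.83  0.62  0.41  1.95 -0.39  0.65 -0.19] p [0.5087 0.244  0.198 ] w 25.8 F [0.77 6.07 1.8 ] T [ 1.164 -0.031  0.027]
x [2.050e-02 9.998e-01 9.000e-04] y [ 9.998e-01 -2.050e-02  7.000e-04] z [ 7.e-04  9.e-04 -1.e+00]
```

Emit:
move_arm(
  steps=[
    [0,0,0.3,0],
    [0,0,0.6,0],
    [0,0,0.9,0],
    [0,0,0.9,0],
  ],
)

```text
clock: 26.2
position: [0.5087, 0.2439, 0.1973]
ee_rot: [-2.244, -2.198, -0.002]
force: [-0.0, 5.9, 3.1]
width: 0.279
```

Run:
```python
from ov import *
st()
```

```text
t 26.2 j [-0.83  0.62  0.41  1.95 -0.39  0.65 -0.19] p [0.5087 0.2439 0.1973] w 25.6 F [-0.04  5.95  3.1 ] T [ 1.139  0.146 -0.032]
x [2.060e-02 9.998e-01 9.000e-04] y [ 9.998e-01 -2.060e-02  6.000e-04] z [ 6.e-04  9.e-04 -1.e+00]
```

Emit:
move_arm(
  steps=[
    [0,0,0.3,0],
    [0,0,0.6,0],
    [0,0,0.6,0],
    [0,0,0.6,0],
  ],
)

```text
clock: 26.7
position: [0.5087, 0.2438, 0.197]
ee_rot: [-2.244, -2.198, -0.002]
force: [-1.7, 5.0, 7.9]
width: 0.277
```

Run:
```python
from ov import *
st()
pic("side","s16",(260,110,90,90),8)
```

```text
t 26.7 j [-0.83  0.62  0.41  1.95 -0.4   0.65 -0.19] p [0.5087 0.2438 0.197 ] w 25.5 F [-1.7   4.97  7.88] T [1.043 0.413 0.021]
x [0.0208 0.9998 0.0011] y [ 9.998e-01 -2.080e-02  7.000e-04] z [ 7.0e-04  1.1e-03 -1.0e+00]
```

View pics/s16.png

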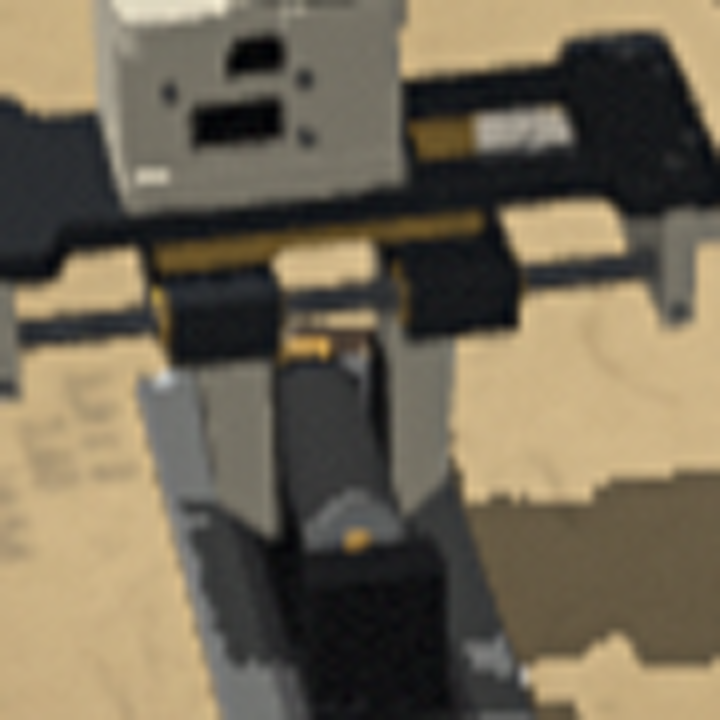

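Emit:
move_arm(
  steps=[
    [0,0,-0.3,0],
    [0.2,0,-0.5,0],
    [0.4,0,-0.5,0],
    [0.5,0,-0.5,0],
    [0.5,0,-0.5,0],
  ],
)

```text
clock: 27.38
position: [0.5087, 0.244, 0.1971]
ee_rot: [2.245, 2.198, 0.001]
force: [0.2, 5.0, 2.6]
width: 0.279
```

Run:
```python
from ov import *
st()
```

```text
t 27.375 j [-0.83  0.62  0.41  1.95 -0.39  0.65 -0.19] p [0.5087 0.244  0.1971] w 25.6 F [0.17 4.98 2.56] T [1.034 0.016 0.046]
x [2.110e-02 9.998e-01 3.000e-04] y [ 9.998e-01 -2.110e-02  5.000e-04] z [ 5.e-04  2.e-04 -1.e+00]
```

Emit:
move_arm(
  steps=[
    [0.2,0,0,0],
    [0.4,0,0,0],
    [0.6,0,0,0],
    [0.6,0,0,0],
    [0.6,0,0,0],
  ],
)

```text
clock: 28.0
position: [0.5087, 0.2443, 0.197]
ee_rot: [2.245, 2.197, 0.0]
force: [0.9, 2.3, 4.4]
width: 0.275
```

Run:
```python
from ov import *
st()
```

```text
t 28.0 j [-0.83  0.62  0.41  1.95 -0.39  0.65 -0.19] p [0.5087 0.2443 0.197 ] w 25.2 F [0.88 2.27 4.38] T [ 0.401 -0.136  0.067]
x [ 2.140e-02  9.998e-01 -2.000e-04] y [ 9.998e-01 -2.140e-02  3.000e-04] z [ 3.e-04 -2.e-04 -1.e+00]
```

Emit:
move_arm(
  steps=[
    [0,0,0,0],
    [0,0,0,0],
    [0,0,0,0],
    [0,0,0,0],
    [0,0,0,0],
  ],
  grip=44,
)

```text
clock: 28.62
position: [0.5085, 0.2445, 0.1969]
ee_rot: [-2.245, -2.198, 0.0]
force: [-0.4, -0.4, 0.4]
width: 0.479
```

Run:
```python
from ov import *
st()
pic("side","s17",(260,110,90,90),8)
```

```text
t 28.625 j [-0.83  0.62  0.41  1.95 -0.39  0.65 -0.19] p [0.5085 0.2445 0.1969] w 44.0 F [-0.35 -0.42  0.37] T [-0.12   0.062  0.021]
x [ 2.110e-02  9.998e-01 -1.000e-04] y [ 9.998e-01 -2.110e-02 -1.000e-04] z [-1.e-04 -1.e-04 -1.e+00]
```

View pics/s17.png

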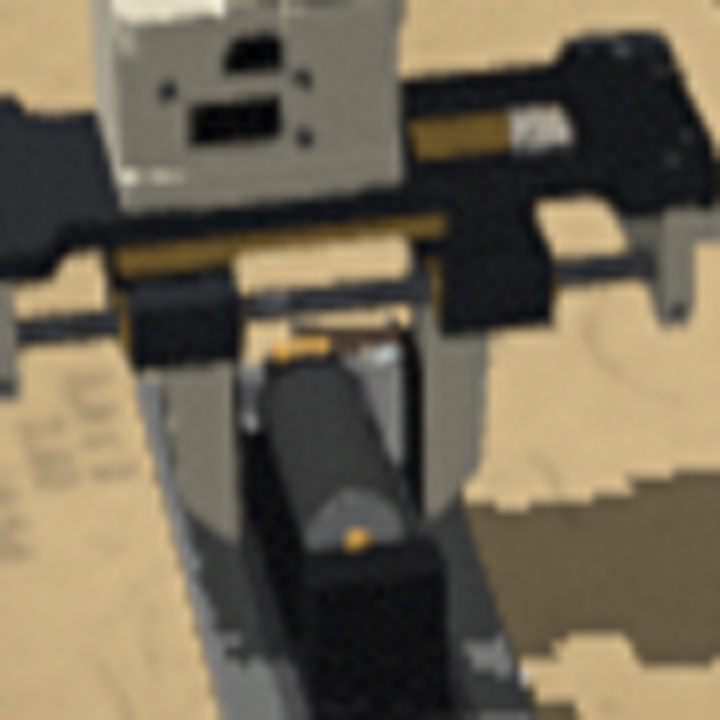

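Seated; force is zero after release. I'll retract straight up and verify.

Emit:
move_arm(
  steps=[
    [0,0,-10,0],
    [0,0,-30,0],
    [0,0,-60,0],
    [0,0,-100,0],
    [0,0,-150,0],
    [-30,-40,-180,0],
    [-30,-80,-200,0],
    [-30,-100,-200,0],
    [-30,-100,-200,0],
    [-30,-100,-200,0],
  ],
)

```text
clock: 29.92
position: [0.4085, 0.2166, 0.3973]
ee_rot: [2.245, 2.198, 0.001]
force: [0.0, 0.1, -0.6]
width: 0.481
```

Run:
```python
from ov import *
st()
pic("side","s18",(270,130,80,90),8); pic("top","t18",(150,195,130,70),6); pic("top","t18f"); pic("side","s18f")
# expected level seated cell, offset from pin contact
for off in(.014,.016,.018):
    for n,(u,v,k) in(("top",(150,195,6)),("side",(270,130,8))):
        L=np.array([[off-.035,0,.038],[off+.035,0,.038],[off,-.013,.038],[off,.013,.038]])
        print(off,n,((proj(n,frame(.5085,.2185,1.5485,L))-[u,v])*k).round(0).tolist())
```

```text
t 29.925 j [-1.09  0.18  0.57  2.   -0.12  0.99 -0.48] p [0.4085 0.2166 0.3973] w 44.2 F [ 0.02  0.06 -0.57] T [-0.111  0.028 -0.007]
x [2.120e-02 9.998e-01 5.000e-04] y [ 9.998e-01 -2.120e-02  8.000e-04] z [ 8.e-04  4.e-04 -1.e+00]
0.014 top [[460.0, 214.0], [245.0, 208.0], [354.0, 171.0], [350.0, 251.0]]
0.014 side [[271.0, 380.0], [223.0, 225.0], [297.0, 295.0], [195.0, 307.0]]
0.016 top [[454.0, 214.0], [239.0, 208.0], [348.0, 171.0], [344.0, 251.0]]
0.016 side [[269.0, 375.0], [221.0, 221.0], [295.0, 291.0], [194.0, 302.0]]
0.018 top [[448.0, 214.0], [232.0, 207.0], [342.0, 171.0], [338.0, 251.0]]
0.018 side [[268.0, 371.0], [220.0, 217.0], [294.0, 286.0], [193.0, 298.0]]
```

View pics/s18.png

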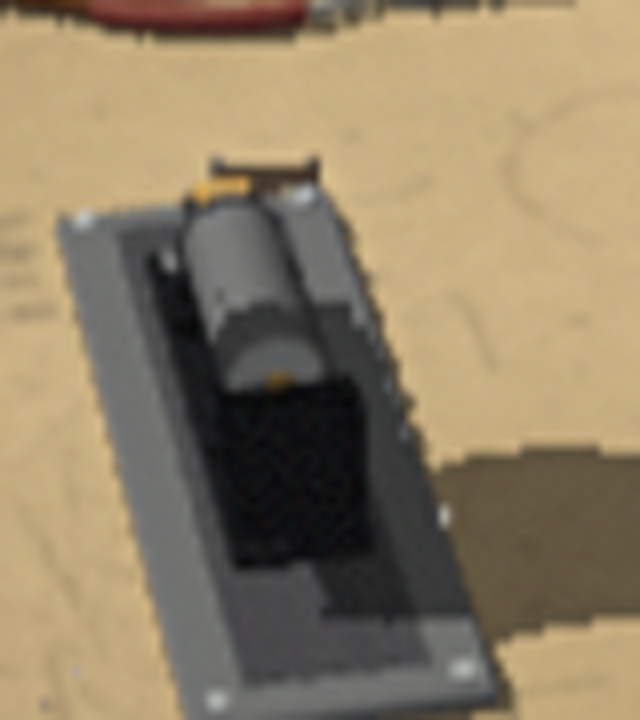

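View pics/t18.png

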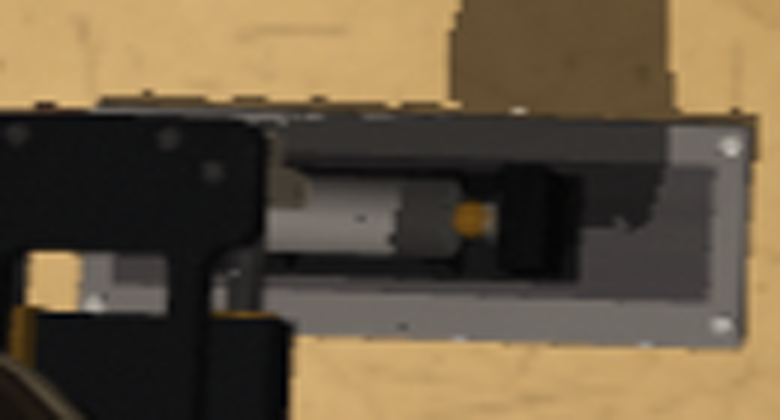

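View pics/t18f.png

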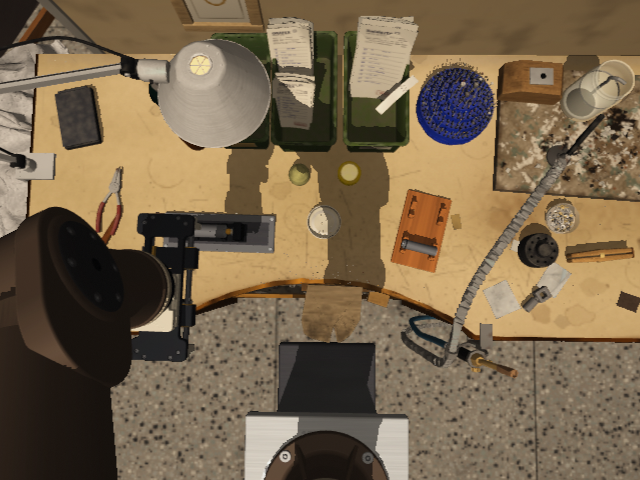

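Run:
```python
from ov import *
arm.sign_off(); st()
```

```text
the job is handed in; nothing more can be done
the job is handed in; nothing more can be done
```

The thick cell is in the charging cradle, level between the spring pin and the end wall and released. I handed the job in at about 30 s on the robot's clock; no verdict is reported.

**What I did:**
- I gripped the cell about 10 mm towards the button, lifted it, and slanted it by pressing its button end on a vee of the rest.
- I felt the pin at roughly 3 N and pushed it back about 6.8 mm, estimated from wrist force and torque.
- I tipped the button end down in steps of 2–3 mm or less.
- I eased the button onto the end wall and opened the fingers.

**Last checks:**
- **Seating:** when the cell came down on the vees, the grasp point was at 38.0 mm, which matches the nominal height, and the vertical force rose to about 8 N.
- **Release:** the forces on the tool were back to about zero after the fingers opened.
- **Final pictures:** the cell lies in line with the pin, under the gold top of the end wall, and its middle is about 13.5 mm from the cradle centre. The thin cell and the tin look unmoved.

**What disagreed:**
- The side camera's heights read about 3 mm low.
- I aimed for a slant of about 20 degrees. The pictures gave about 14, but where the flat end first met the vee suggested nearer 18.
- In the top view the cell and pin sit about 1.4 mm off my fitted cradle centreline, though they line up with each other.

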